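# Steady the serving stand and unpack the bento sauce pots onto it

### The job

First turn the rocking round stand on the bamboo board until all four feet touch and it stands level, the two long red feet down in the board's channels. Then squeeze the bento box's orange clip tab, swing the lid wide open, stand every sauce pot from the box upright on the stand's deck, and finally shut the lid again so that its clip snaps home. Leave the other things on the counter where they are.

Things in the scene. Friction and masses are not known exactly. Their poses are not given: they have to be found in the camera images.
- board: Bamboo board fixed to the counter, 250 (its x) x 240 mm (its y), top 22 mm above the counter. Origin: centre of its underside. Two straight channels run its whole length along x, centred at y = +88 and -88 mm, 34 mm wide, 8 mm deep (floor 14 mm above the counter).
- stand: Loose round stand, 450 g. Origin on its axis, level with the soles of its long feet. Dark deck: top at z = 32 mm, inner radius 78 mm, 3 mm rim up to z = 42. Four 14 mm round feet 88 mm from the axis: two long red ones on +y and -y (soles z = 0), two short steel ones on +x and -x (soles z = 8 mm). Round soles: on the flat board top it rocks.
- stand_knob (a point): Top centre of the stand's round steel knob, 24 mm in diameter, z = 32 to 80 mm in the stand's frame: grip it here from above to turn the stand (raised a few mm it turns freely). The point has the stand's axes.
- board_middle (a point): Middle of the board's top, axes as the board. With the stand's axis within 8 mm of this point and its y along the board's y (either way round, within 0.4 rad), the red feet drop into the channels, the short feet rest on the top and it is level, origin 14 mm above the counter. It starts near here, 0.95 to 1.57 rad off, to either side.
- bento: Stainless bento box, tray fixed to the counter: 130 (its x) x 160 mm (its y), origin at the centre of its underside; the front, with the clip, faces -x. Tray walls 3 mm thick, 16 mm high; floor 3 mm above the counter. Shut, the box is 58 mm tall and the clip's plates reach 100 mm.
- bento_lid (a joint): Lid angle, rad: 0 shut, 2.1 open (stop). The lid is 42 mm deep and turns about the tray's rear edge, its front swinging up and back (to the box's +x). A stiff hinge keeps it where it is left (2 to 3 N at the clip moves it). Shut, it is locked unless the tab is pressed.
- clip_tab (a joint): Travel of the orange tab, m: 0 out, 0.007 fully pressed (towards the box's -y, towards the grey rib); catch free from 0.005 on. Spring 2 N to start, 5.5 N at the end. The catch is bevelled: pressing the lid down from above also snaps it home (5 N or so), or hold the tab squeezed while shutting, then let go.
- clip_grip (a point): Pinch point on the lid between two upright plates, each 24 (x) x 5 mm (y), reaching 16 mm above and 26 mm below it (to the lid's top): grey rib (fixed), outer face 18.5 mm to the -y side, and orange tab, outer face 25.5 mm to the +y side when out, 18.5 mm when pressed. Axes turn with the lid. Plates may pivot between vertical fingers as the lid swings.
- lid_front (a point): Point on the lid's top in the gap between rib and tab, in the middle of the lid's width, 4 mm from its front edge; 58 mm above the counter when shut. A place to push the lid down.
- lid_hinge (a point): Middle of the lid's hinge line (along the box's y), 16 mm above the counter at the tray's rear edge, 65 mm behind the box's centre. With the lid shut, clip_grip is 126 mm in front of it, 68 mm above it and 3.5 mm to its -y side.
- pot_red: Small lidded sauce pot, an upright cylinder 44 mm in diameter and 40 mm tall, white with a red cap (top 10 mm), about 90 g. Origin at the centre of its underside, z up. Starts inside the closed bento box, standing on its floor; it may be absent.
- pot_yellow: Small lidded sauce pot, an upright cylinder 44 mm in diameter and 40 mm tall, white with a yellow cap (top 10 mm), about 90 g. Origin at the centre of its underside, z up. Starts inside the closed bento box, standing on its floor; it may be absent.
- pot_green: Small lidded sauce pot, an upright cylinder 44 mm in diameter and 40 mm tall, white with a green cap (top 10 mm), about 90 g. Origin at the centre of its underside, z up. Starts inside the closed bento box, standing on its floor; it may be absent.
- pot_blue: Small lidded sauce pot, an upright cylinder 44 mm in diameter and 40 mm tall, white with a blue cap (top 10 mm), about 90 g. Origin at the centre of its underside, z up. Starts inside the closed bento box, standing on its floor; it may be absent.
- salt_shaker: Glass salt shaker with steel screw cap, 40 mm in diameter, 68 mm tall; a bystander, to be left alone. Origin at the centre of its underside.
- condiment_tray: White ceramic condiment tray, 80 by 150 mm, 22 mm tall; a bystander, to be left alone. Origin at the centre of its underside.
- mug: Blue ceramic mug, 80 mm in diameter, 85 mm tall; a bystander, to be left alone. Origin at the centre of its underside.
- oil_bottle: Green glass oil bottle, 60 mm in diameter, 200 mm tall; a bystander, to be left alone. Origin at the centre of its underside.
- spice_jar: Amber glass spice jar with steel cap, 48 mm in diameter, 75 mm tall; a bystander, to be left alone. Origin at the centre of its underside.
Mind the look-alikes: they are no part of the job. What is shaped like the stand but yellow is not meant. Leave any turquoise look-alike of the bento alone.

How it is judged:
By the outcome, as a careful person would: the job done as asked, in the order asked, and still so for the second after the job is handed in, with the robot touching nothing.
Of pot_red, pot_yellow, pot_green, pot_blue only 2 to 4 are there at a start; the rules pass over those that are not, and their reading is None.
At some moment in a run one of pot_red, pot_yellow, pot_green, pot_blue may be knocked a few centimetres aside while the robot is not near it.
It also fails if it takes over 210 s, if anything falls off the work surface, if the arm or the gripper's body presses on something with over 40 N, if the wrist force passes 120 N, or if a joint passes its speed limit or range.

### The arm

A 7-joint arm with a two-finger parallel gripper is mounted at the origin on the work surface. World frame = base frame: x ahead of the robot, y to its left, z up, the work surface at z = 0. Lengths are in mm, angles in rad, forces in N, time in s.
With the tool pointing down it reaches from about 400 to 875 mm from the base axis. Payload 4.4 kg.
Tool frame: the origin (TCP) lies on the centre line of the jaws, within the pads' length; the fingertips stand 8 mm ahead of it and the grasp point (between the pads) lies 11 mm behind it; x points along the fingers, z is the direction in which the jaws open and shut, and the axes are right-handed (so a half turn about x gives the same grasp; the last joint's range is limited). The gripper opens to 85 mm and grips with 20 to 120 N. Pads are 22 mm wide; open, the fingers measure 114 mm over their backs; the gripper's body (76 mm by 85 mm) begins 54 mm behind the grasp point. The pads swing forward as they close: fully open they stand 13 mm farther back than shut.
Start: joints at [1.045, 0.628, 0.038, 1.517, -0.027, 0.996, -0.02], TCP at [288.478, -582.493, 239.313] pointing down, gripper open.
Joint ranges: [-3.06, 3.06], [-0.37, 2.12], [-1.25, 1.32], [0.18, 2.47], [-1.1, 4.24], [0.23, 1.98], [-2.94, 2.94]. Speed limits (rad/s): [2.57, 2.57, 3.14, 3.14, 3.14, 3.14, 3.14].

### API

Orientations are given as [roll, pitch, yaw] about the fixed x, y, z axes, in that order (R = Rz(yaw) Ry(pitch) Rx(roll)).
In Python, from cell import ctrl, get_image, camera_params gives the robot as it stands. The module is installed in compiled form; this text tells all that it offers.
- The arm moves only by the shell command python3 -m handwheel 'ROWS'. ROWS is text: rows parted by semicolons, each of 7 numbers parted by spaces: the opening, from -1 (shut) to 1 (fully open), then the shift along the tool's x, y, z in mm, then the turn, a rotation vector about the tool's x, y, z in rad. In form: grip x y z wx wy wz; .... A call has 1 to 10 rows; each row shifts and turns the pose as measured when the row begins, along the tool's axes as they then stand; what a row does not reach is not made up. A row lasts 1/10 s, in which the tool goes at most 50 mm and 8.59 degrees, less where a joint would pass 70% of its speed; a pose out of reach is approached as far as the arm can. A call with a gripper value outside its range is refused whole. The fingers move at their own pace and stop on an object; the grip force is fixed at half the most. Time passes only in rows, so rows that do not move let the fingers close. It gives the time, the measured TCP pose, the force and the opening at its end, in the units of the state.
- ctrl.read_state(): the state, without advancing time (a new reading comes with each control period).
- get_image(name): name is "scene" or "top"; returns the picture (480x640x3 uint8, blue, green, red); there is no depth.
- camera_params(name): a dict with "fx", "fy", "cx", "cy" (pixels), "eye" and "orientation" of the camera in the world. Camera axes: x right, y up, looking along -z (the intrinsics and any distortion apply to the point x, -y, -z); pixel columns grow to the right and rows downward; lengths in mm; the calibration is good to about 2 mm. A picture is of the moment at which its call begins. camera_params takes no time and is no camera call.
- ctrl.finish_job(): hands the job in, once; it reports no verdict.
The state is a dict: "clock": time; "qpos": joint angles; "qd": joint speeds; "tau": joint torques, N m; "eef_pos": TCP position; "tool_rot": TCP orientation; "force": force on the tool from outside, world axes, zero at the start; "torque": the same for the moment, N m; "width": finger opening in mm.
Only numpy, scipy, OpenCV 4.12 (cv2) and the standard library are available. Lean on these libraries where they do the work, as an engineer would, in place of code of your own. Each camera call takes 0.05 s, during which the arm holds its last target.

## Working session

There is one attempt and no reset: what is moved stays moved. The work goes in short steps, Python scripts to look and compute and a shell command to move; the robot and the scene stay as the last step left them, time stands still between calls to the robot, and variables do not carry over. Pictures are saved under pics/ and viewed, and the job is handed in when it is done.

```bash
mkdir -p pics
python3 - <<'E'
from cell import ctrl,get_image,camera_params
import cv2
for n in("scene","top"):
    print(n,camera_params(n)); cv2.imwrite(f"pics/{n}0.png",get_image(n))
print(ctrl.read_state())
E
```

```text
scene {'fx': 576.0049978283648, 'fy': 576.0049978283648, 'cx': 312.30335331925363, 'cy': 241.32960981792357, 'eye': array([1399.70545514, -325.83928579,  978.12036507]), 'orientation': array([ 0.82167821, -0.00237609,  1.19869148])}
top {'fx': 576.1853702280034, 'fy': 576.1853702280034, 'cx': 311.4462871219725, 'cy': 236.89816025908783, 'eye': array([ 236.16582905,   30.17702621, 1321.37309249]), 'orientation': array([ 0.21987909,  0.00807985, -1.65346513])}
{'clock': 0.1, 'qpos': array([ 1.0452247 ,  0.62926284,  0.03846417,  1.51827367, -0.02703679,
        0.99632034, -0.02001765]), 'qd': array([ 0.00163078, -0.00225905, -0.00113798, -0.00195244, -0.00044227,
       -0.0001747 , -0.00157422]), 'tau': array([ 2.96713566e-03, -5.64524031e+01,  1.23060923e+00, -1.93972188e+01,
        1.13355313e-02,  5.35919200e-03, -6.57237635e-06]), 'eef_pos': array([ 288.21233367, -581.98712397,  238.47361137]), 'tool_rot': array([3.14106458, 1.56905028, 2.02998637]), 'force': array([-0.01163631,  0.13821739, -0.02756714]), 'torque': array([0.02931768, 0.03900449, 0.00884462]), 'width': 85.17459140937137}
```

View pics/scene0.png

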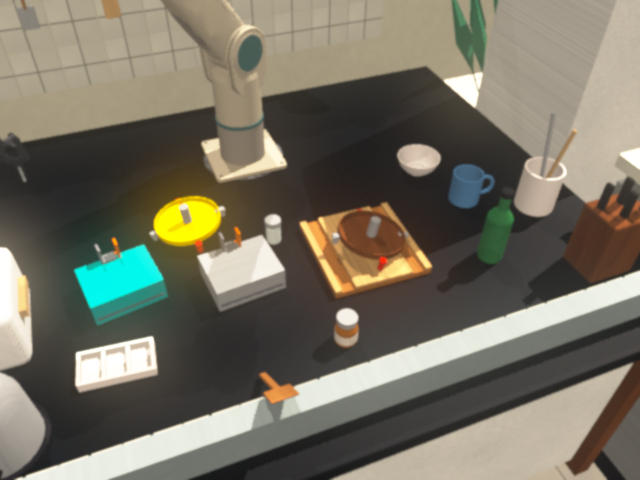

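View pics/top0.png

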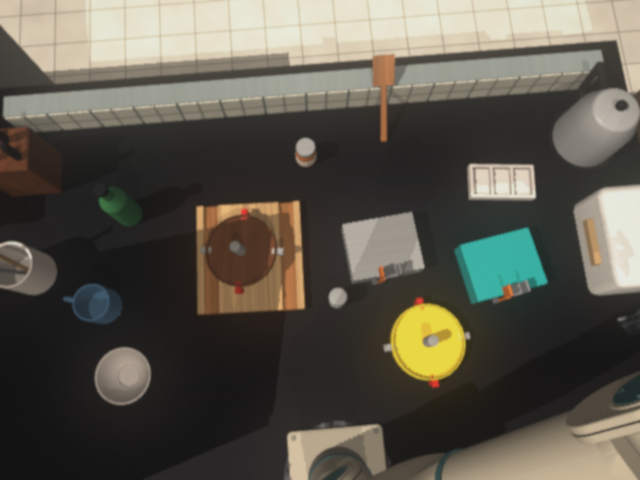

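```bash
cat > h.py <<'E'
import numpy as np,cv2
from scipy.spatial.transform import Rotation as Ro
from cell import ctrl,get_image,camera_params
def cam(n):
    p=camera_params(n); return p,Ro.from_euler('xyz',p['orientation']).as_matrix()
def proj(n,X):
    p,R=cam(n); c=(np.atleast_2d(X)-p['eye'])@R
    return np.c_[p['cx']+p['fx']*c[:,0]/-c[:,2], p['cy']+p['fy']*-c[:,1]/-c[:,2]]
def unp(n,uv,z):
    p,R=cam(n); uv=np.atleast_2d(uv).astype(float)
    d=np.c_[(uv[:,0]-p['cx'])/p['fx'],-(uv[:,1]-p['cy'])/p['fy'],-np.ones(len(uv))]@R.T
    t=(z-p['eye'][2])/d[:,2]; return p['eye']+d*t[:,None]
def crop(n,f,u0,v0,u1,v1,k,im=None):
    im=get_image(n) if im is None else im
    cv2.imwrite(f,cv2.resize(im[v0:v1,u0:u1],None,fx=k,fy=k,interpolation=cv2.INTER_CUBIC))
E
python3 - <<'E'
from h import *
t=cv2.imread('pics/top0.png');s=cv2.imread('pics/scene0.png')
crop('top','pics/t1.png',185,190,345,320,5,t)
crop('top','pics/t2.png',330,200,440,300,6,t)
crop('scene','pics/s1.png',290,190,440,300,5,s)
crop('scene','pics/s2.png',180,210,300,310,6,s)
E
```

```text
(no output)
```

View pics/t1.png

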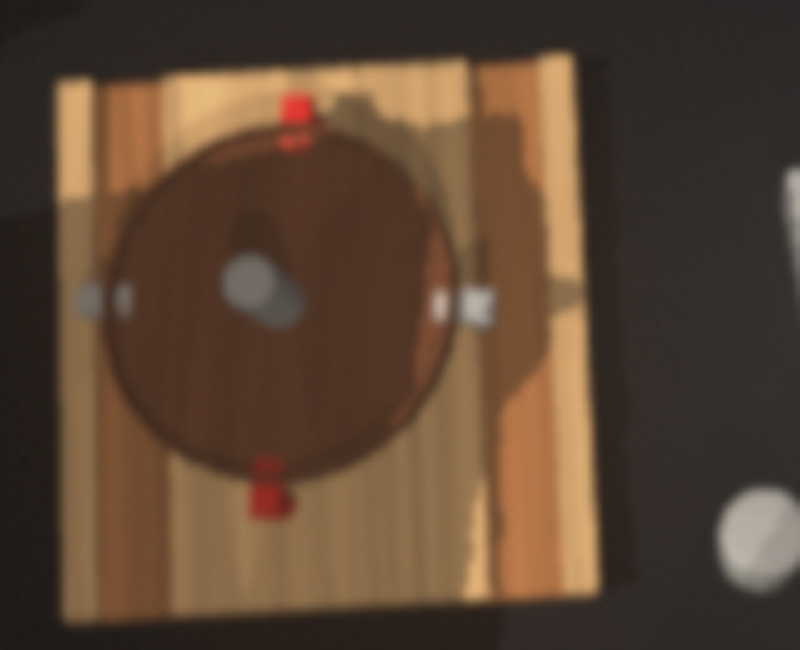

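View pics/t2.png

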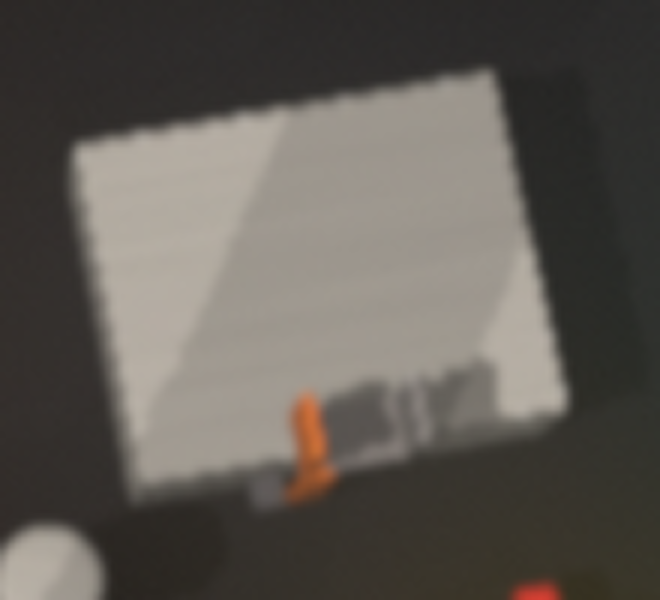

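View pics/s1.png

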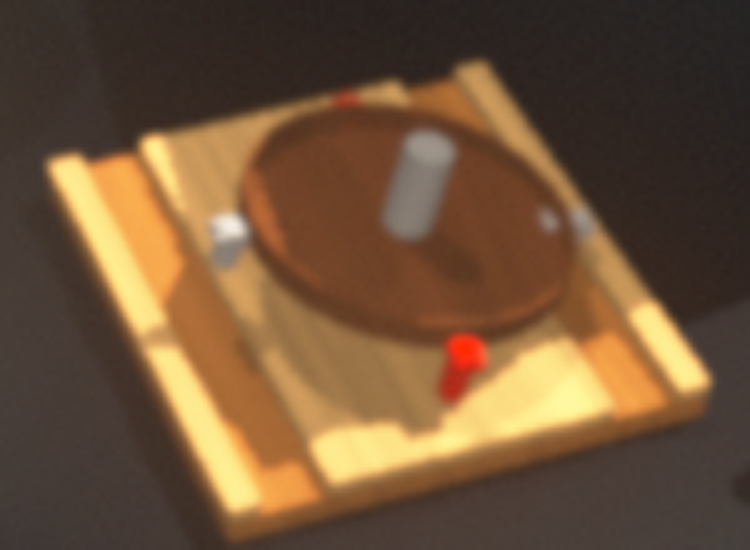

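View pics/s2.png

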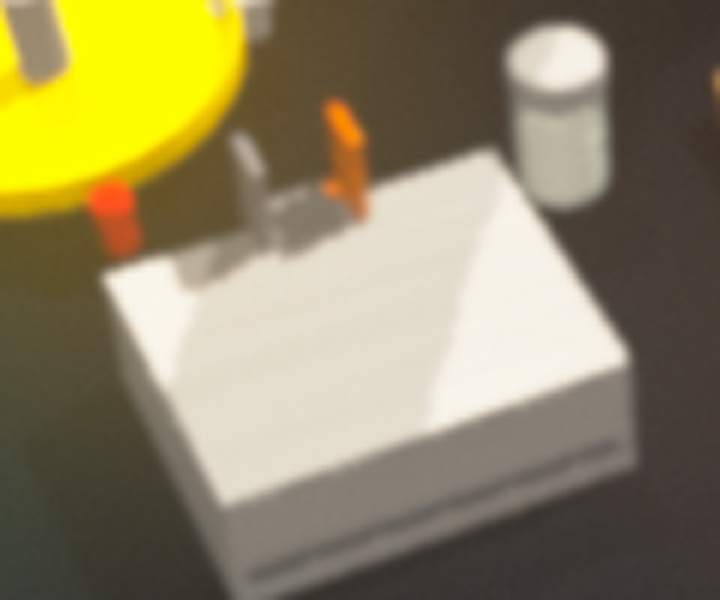

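```bash
cat > fit.py <<'E'
from h import *
from scipy.optimize import least_squares
def uv(pts,k,o): return (np.array(pts,float)+.5)/k-.5+np.array(o)
def fit(obs,loc,x0):
    # obs: dict cam-> Nx2 uv (nan ok), loc Nx3
    def f(x):
        c,s=np.cos(x[2]),np.sin(x[2]); W=np.c_[x[0]+c*loc[:,0]-s*loc[:,1],x[1]+s*loc[:,0]+c*loc[:,1],loc[:,2]]
        return np.nan_to_num(np.concatenate([(proj(n,W)-u).ravel() for n,u in obs.items()]))
    r=least_squares(f,x0); return r.x,r.fun.reshape(-1,2)
E
python3 - <<'E'
from fit import *
np.set_printoptions(precision=2,suppress=True)
# order: +x+y, +x-y, -x-y, -x+y
bt=uv([(57,80),(573,53),(600,597),(64,624)],5,(185,190))
bs=uv([(712,383),(228,515),(50,162),(478,62)],5,(290,190))
loc=np.array([[125,120,22],[125,-120,22],[-125,-120,22],[-125,120,22.]])
for o in({'top':bt},{'scene':bs},{'top':bt,'scene':bs}):
    x,r=fit(o,loc,[600,200,0]);print('board',x);print(r.tolist())
t=uv([(73,148),(492,70),(566,408),(135,487)],6,(330,200))
s=uv([(630,355),(228,503),(103,275),(490,148)],6,(180,210))
loc=np.array([[65,80,58],[65,-80,58],[-65,-80,58],[-65,80,58.]])
for o in({'top':t},{'scene':s},{'top':t,'scene':s}):
    x,r=fit(o,loc,[600,-100,0]);print('bento',x);print(r.tolist())
# stand feet tops approx
print(unp('top',uv([(297,110),(270,500),(92,300),(477,306),(250,280),(282,302)],5,(185,190)),60))
print(proj('top',[[x[0],x[1],58]]))
E
```

```text
board [493.15 162.61  -0.03]
[[0.568948393199264, 0.9596936902864002], [-0.3024306316151524, 0.9637941120454059], [-0.40821097897458003, -1.0186819810363659], [0.15579275260552095, -0.7251739614066537]]
board [494.08 161.48  -0.03]
[[-0.5740035052318149, -0.053973682534945056], [0.40922504278182714, -0.5960771728630903], [-0.2959713994657136, 0.5406257208317413], [0.47194970663878166, 0.36872659305043953]]
board [493.39 162.2   -0.03]
[[0.6590359839516395, 0.926658865248811], [-0.22116121243931275, 0.7806803970611611], [-0.1545126521810971, -1.2265655182559954], [0.41930080463103536, -0.7700911020601211], [-0.5099925875122722, -0.21531047660602098], [0.4088814846083437, -0.9574940088116932], [-0.047675985168780244, 0.2064776179879857], [0.751588644718197, 0.1929004322490755]]
bento [ 485.03 -139.32    0.09]
[[-0.01881739279502881, -0.16393809403152204], [-0.4557363306925595, 0.5953150502737685], [-0.24531959544339088, 0.02429512061320338], [0.70804423443019, -0.41583254258989655]]
bento [ 484.33 -140.5     0.11]
[[0.23292500852380726, -0.039930670212527275], [-0.348980769496535, 0.011237245787867778], [0.20069302765227803, 0.2596942692651112], [-0.06878817912013346, -0.2681158424549608]]
bento [ 484.77 -139.92    0.1 ]
[[0.12622417637226135, 0.16091737597784572], [-0.39445116126086077, 0.5137619906632835], [0.161621728898524, -0.12378110285419552], [1.2052031454381336, -0.13987684439820214], [0.45032128863408616, 0.3049439358997006], [-0.3945747261359145, -0.045920917629416635], [0.6332243001825191, 0.05133863177084663], [0.558512048523994, -0.11052724048082041]]
[[589.45 164.61  60.  ]
 [413.06 186.61  60.  ]
 [509.42 261.06  60.  ]
 [492.2   89.63  60.  ]
 [512.59 190.09  60.  ]
 [501.35 176.36  60.  ]]
[[382.61 245.74]]
```

Run:
```python
from fit import *
np.set_printoptions(precision=2,suppress=True)
def tri(a,b):
    f=lambda X:np.r_[(proj('top',X)-a).ravel(),(proj('scene',X)-b).ravel()]
    r=least_squares(f,[500,100,60]);return r.x,r.fun
U=lambda p:uv([p],5,(185,190))[0]
V=lambda p:uv([p],5,(290,190))[0]
print('knob top',tri(U((249,283)),V((430,150))))
print('knob base',tri(U((285,306)),V((406,225))))
print('red +x',tri(U((297,110)),V((466,352))))
print('silver -y',tri(U((477,306)),V((228,228))))
print('silver +y',tri(U((92,300)),V((582,220))))
print('red -x',tri(U((270,500)),V((347,100))))
s=ctrl.read_state();R=Ro.from_euler('xyz',s['tool_rot']).as_matrix();print(R)
```

```text
knob top (array([502.88, 185.6 ,  98.09]), array([ 0.08,  0.02,  0.09, -0.01]))
knob base (array([501.29, 176.6 ,  52.11]), array([-0.26, -0.08, -0.28,  0.04]))
red +x (array([590.99, 164.9 ,  53.99]), array([ 0.16,  0.05,  0.16, -0.02]))
silver -y (array([490.21,  89.11,  69.67]), array([ 0.03,  0.01,  0.03, -0.  ]))
silver +y (array([514.65, 265.93,  37.33]), array([-0.32, -0.11, -0.36,  0.07]))
red -x (array([413.21, 186.66,  58.55]), array([ 0.06,  0.02,  0.07, -0.01]))
[[-0.    0.9   0.44]
 [ 0.    0.44 -0.9 ]
 [-1.    0.   -0.  ]]
```

```bash
cat > g.py <<'E'
import sys
from h import *
np.set_printoptions(precision=3,suppress=True)
def g(p=None,yaw=None,pitch=0.0):
    """delta in tool axes to pos p, tool z at world angle yaw, pointing down"""
    s=ctrl.read_state();R=Ro.from_euler('xyz',s['tool_rot']).as_matrix()
    print('t',round(s['clock'],2),'pos',s['eef_pos'].round(1),'zyaw',round(np.arctan2(R[1,2],R[0,2]),3),'xdir',R[:,0].round(3),'F',s['force'].round(1),'w',round(s['width'],1),'q',s['qpos'].round(2))
    if p is not None: print('shift',(R.T@(np.array(p)-s['eef_pos'])).round(1))
    if yaw is not None:
        x=np.array([0,0,-1.]);z=np.array([np.cos(yaw),np.sin(yaw),0])
        T=np.c_[x,np.cross(z,x),z]
        print('rot(tool)',Ro.from_matrix(R.T@T).as_rotvec().round(3))
if __name__=='__main__':
    a=[float(v) for v in sys.argv[1:]]
    g(a[:3] if len(a)>=3 else None,a[3] if len(a)>3 else None)
E
python3 g.py 502.5 183 200 1.434
```

```text
t 0.1 pos [ 288.2 -582.   238.5] zyaw -1.111 xdir [-0.001  0.002 -1.   ] F [-0.   0.1 -0. ] w 85.2 q [ 1.05  0.63  0.04  1.52 -0.03  1.   -0.02]
shift [  39.5  531.5 -590.4]
rot(tool) [-2.545 -0.001 -0.002]
```

```bash
python3 -m handwheel '1 0 26 -29 0 0 0; 1 0 26 -29 0 0 0; 1 0 26 -29 0 0 0; 1 0 26 -29 0 0 0; 1 0 26 -29 0 0 0; 1 0 26 -29 0 0 0; 1 0 26 -29 0 0 0; 1 0 26 -29 0 0 0; 1 0 26 -29 0 0 0; 1 0 26 -29 0 0 0'; python3 g.py 502.5 183 200 1.434
```

```text
clock: 1.1
eef_pos: [392.1, -198.1, 234.2]
tool_rot: [-2.289, 1.564, 2.871]
force: [0.5, -0.4, 0.6]
width: 85.4
t 1.1 pos [ 392.1 -198.1  234.2] zyaw -1.123 xdir [-0.006  0.002 -1.   ] F [ 0.5 -0.4  0.6] w 85.4 q [ 0.4   0.34  0.01  2.08 -0.    0.73 -0.72]
shift [  34.1  264.7 -295.5]
rot(tool) [-2.557 -0.008 -0.004]
```

```bash
python3 -m handwheel '1 0 26 -29 0 0 0; 1 0 26 -29 0 0 0; 1 0 26 -29 0 0 0; 1 0 26 -29 0 0 0; 1 0 26 -29 0 0 0; 1 0 26 -29 0 0 0; 1 0 26 -29 0 0 0; 1 0 26 -29 0 0 0; 1 0 26 -29 0 0 0; 1 0 26 -29 0 0 0';python3 -m handwheel '1 0 0 0 -.15 0 0; 1 0 0 0 -.15 0 0; 1 0 0 0 -.15 0 0; 1 0 0 0 -.15 0 0; 1 0 0 0 -.15 0 0; 1 0 0 0 -.15 0 0; 1 0 0 0 -.15 0 0; 1 0 0 0 -.15 0 0; 1 0 0 0 -.15 0 0; 1 0 0 0 -.15 0 0'; python3 g.py 502.5 183 140 1.434
```

```text
clock: 2.1
eef_pos: [501.2, 191.8, 232.7]
tool_rot: [-2.047, 1.562, 3.113]
force: [1.2, 0.0, -0.3]
width: 85.5
clock: 3.1
eef_pos: [498.6, 201.0, 228.7]
tool_rot: [2.679, 1.556, 3.062]
force: [0.6, -0.2, -0.3]
width: 85.0
t 3.1 pos [498.6 201.  228.7] zyaw 0.383 xdir [-0.015  0.001 -1.   ] F [ 0.6 -0.2 -0.3] w 85.0 q [-0.11  0.52 -0.47  1.82  0.29  0.88 -0.34]
shift [ 88.7 -18.8  -1.9]
rot(tool) [-1.051 -0.009 -0.013]
```

```bash
python3 -m handwheel '.6 0 0 0 -.15 0 0; .6 0 0 0 -.15 0 0; .6 0 0 0 -.15 0 0; .6 0 0 0 -.15 0 0; .6 0 0 0 -.15 0 0; .6 0 0 0 -.15 0 0; .6 0 0 0 -.15 0 0'; python3 g.py 502.5 183 140 1.434
```

```text
clock: 3.8
eef_pos: [497.1, 199.0, 226.4]
tool_rot: [1.785, 1.551, -3.065]
force: [-0.8, 0.2, -0.3]
width: 68.0
t 3.8 pos [497.1 199.  226.4] zyaw 1.433 xdir [-0.02  -0.002 -1.   ] F [-0.8  0.2 -0.3] w 68.0 q [ 0.07  0.59 -0.76  1.82  0.48  0.95  0.53]
shift [ 86.3  -9.2 -14.7]
rot(tool) [-0.001 -0.004 -0.019]
```

```bash
python3 -m handwheel '.6 43 -5 -7 0 0 -.01; .6 43 -5 -7 0 0 -.01; .5 0 0 0 0 0 0'; python3 g.py 502.5 183 80 1.434
python3 - <<'E'
from h import *
crop('scene','pics/a1.png',280,100,460,300,3.5)
crop('top','pics/a2.png',180,180,340,330,4)
E
```

```text
clock: 4.1
eef_pos: [505.3, 183.3, 138.6]
tool_rot: [-2.126, 1.567, -0.691]
force: [-0.5, -0.2, -0.7]
width: 64.0
t 4.1 pos [505.3 183.3 138.6] zyaw 1.435 xdir [ 0.003 -0.002 -1.   ] F [-0.5 -0.2 -0.7] w 64.0 q [ 0.02  0.69 -0.66  1.92  0.62  0.75  0.44]
shift [58.6  2.9 -0.6]
rot(tool) [ 0.001 -0.002  0.003]
```

View pics/a1.png

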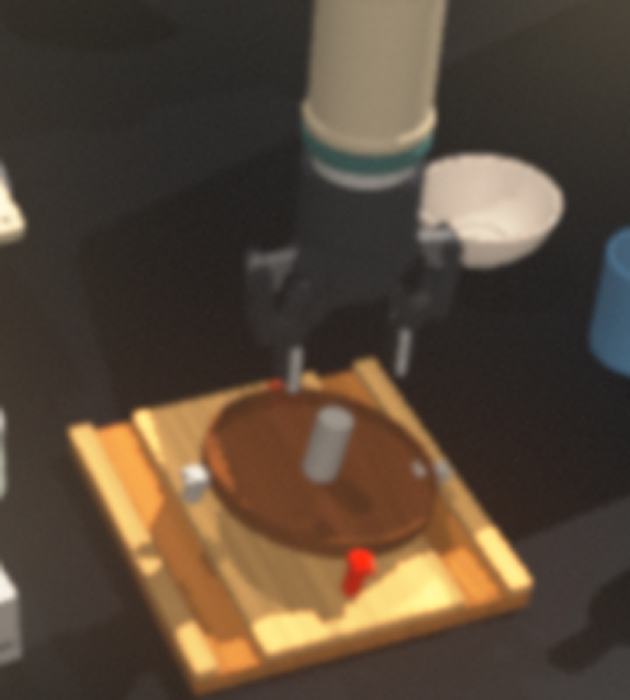

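```bash
python3 -m handwheel '.3 15 1 0 0 0 0; .3 15 1 0 0 0 0; .3 14 1 0 0 0 0; .2 12 0 0 0 0 0; .2 0 0 0 0 0 0'; python3 g.py 502.5 183 80 1.434
```

```text
clock: 4.7
eef_pos: [510.0, 192.7, 91.1]
tool_rot: [-1.038, 1.547, 0.399]
force: [0.0, -0.8, 0.4]
width: 51.6
t 4.7 pos [510.  192.7  91.1] zyaw 1.437 xdir [ 0.022  0.009 -1.   ] F [ 0.  -0.8  0.4] w 51.6 q [-0.03  0.75 -0.59  1.95  0.71  0.63  0.35]
shift [ 10.9   6.4 -10.7]
rot(tool) [0.003 0.012 0.021]
```

```bash
python3 -m handwheel '-1 0 0 0 0 0 0; -1 0 0 0 0 0 0; -1 0 0 0 0 0 0; -1 0 0 0 0 0 0; -1 0 0 0 0 0 0; -1 0 0 0 0 0 0;-1 0 0 0 0 0 0;-1 0 0 0 0 0 0'; python3 g.py 502.5 183 80 1.434
```

```text
clock: 5.5
eef_pos: [508.9, 179.6, 93.2]
tool_rot: [-2.148, 1.547, -0.717]
force: [-0.7, -1.7, -3.1]
width: 21.9
t 5.5 pos [508.9 179.6  93.2] zyaw 1.431 xdir [ 0.018 -0.016 -1.   ] F [-0.7 -1.7 -3.1] w 21.9 q [-0.03  0.75 -0.58  1.95  0.71  0.65  0.36]
shift [13.1  7.   2.6]
rot(tool) [-0.003 -0.013  0.02 ]
```

Run:
```python
from h import *
crop('scene','pics/b1.png',280,100,460,300,3.5)
crop('top','pics/b2.png',180,180,340,330,4)
for i in range(3):
    print(ctrl.read_state()['eef_pos'],ctrl.read_state()['width']); get_image('top')
```

```text
[508.83357598 179.62703293  93.25618437] 22.25933224288124
[508.81484455 179.65116383  93.2585765 ] 21.7938695968049
[508.81997727 179.6285459   93.25374496] 21.947529709769505
```

View pics/b1.png

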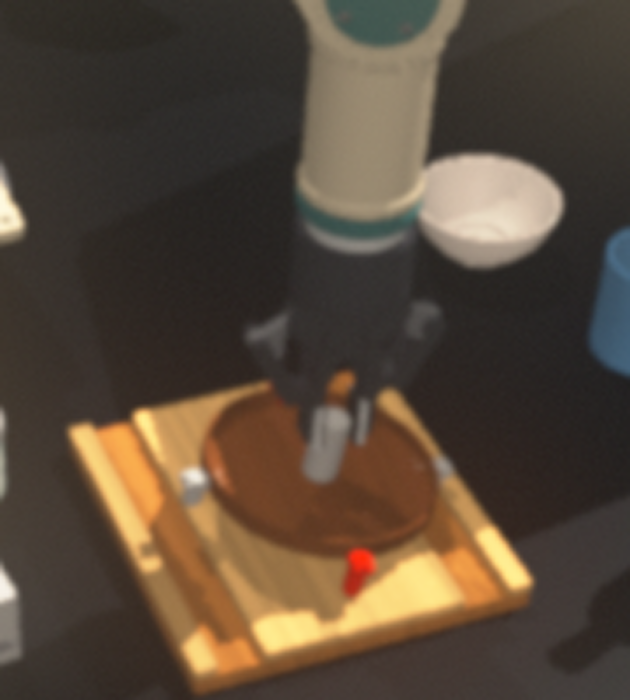

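View pics/b2.png

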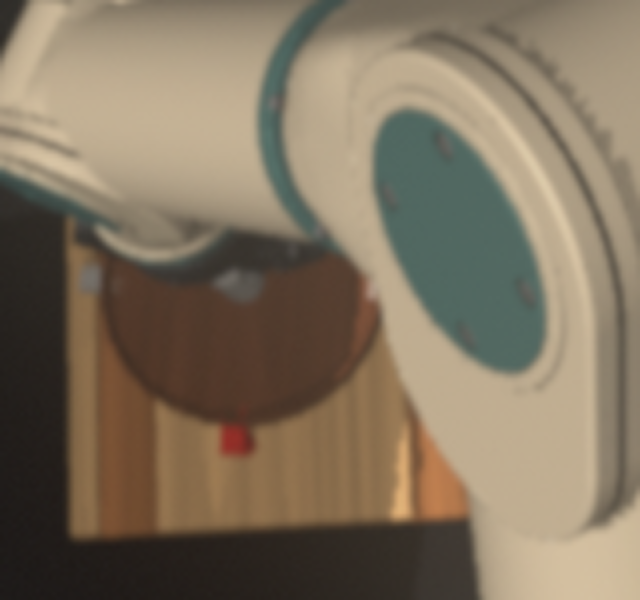

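```bash
python3 -m handwheel '.2 0 0 0 0 0 0; .2 0 0 0 0 0 0; .2 0 0 0 0 0 0;.2 0 7 0 0 0 .02'; python3 g.py 502.5 183 80 1.434
```

```text
clock: 6.15
eef_pos: [503.5, 183.4, 94.7]
tool_rot: [-2.749, 1.562, -1.316]
force: [-0.3, -0.2, 0.0]
width: 51.2
t 6.15 pos [503.5 183.4  94.7] zyaw 1.433 xdir [ 0.002 -0.008 -1.   ] F [-0.3 -0.2  0. ] w 51.2 q [-0.02  0.75 -0.6   1.95  0.69  0.66  0.37]
shift [14.7  0.9 -0.4]
rot(tool) [-0.001 -0.008  0.003]
```

```bash
python3 -m handwheel '.2 5 1 0 0 -.004 0; .2 5 1 0 0 -.004 0; .2 5 1 0 0 0 0; .2 0 0 0 0 0 0'; python3 g.py 502.5 183 80 1.434
```

```text
clock: 6.55
eef_pos: [499.7, 184.2, 78.5]
tool_rot: [-0.865, 1.568, 0.568]
force: [-0.4, -0.5, -0.1]
width: 51.3
t 6.55 pos [499.7 184.2  78.5] zyaw 1.433 xdir [ 0.002  0.001 -1.   ] F [-0.4 -0.5 -0.1] w 51.3 q [-0.03  0.77 -0.58  1.97  0.72  0.62  0.34]
shift [-1.5 -2.9 -0.8]
rot(tool) [-0.001  0.002  0.002]
```

```bash
python3 -m handwheel '.1 0 -3 0 0 0 0; -1 0 0 0 0 0 0; -1 0 0 0 0 0 0; -1 0 0 0 0 0 0; -1 0 0 0 0 0 0; -1 0 0 0 0 0 0; -1 0 0 0 0 0 0;-1 0 0 0 0 0 0;-1 0 0 0 0 0 0'; python3 g.py 502.5 183 80 1.434;python3 - <<'E'
from h import *
crop('scene','pics/c1.png',280,100,460,300,3.5)
E
```

```text
clock: 7.45
eef_pos: [501.5, 174.3, 80.1]
tool_rot: [-3.1, 1.553, -1.671]
force: [-1.9, -0.2, 1.5]
width: 22.6
t 7.45 pos [501.5 174.3  80.1] zyaw 1.429 xdir [-0.002 -0.018 -1.   ] F [-1.9 -0.2  1.5] w 22.6 q [-0.03  0.77 -0.57  1.96  0.72  0.64  0.35]
shift [-0.   0.3  8.8]
rot(tool) [-0.005 -0.018  0.001]
```

View pics/c1.png

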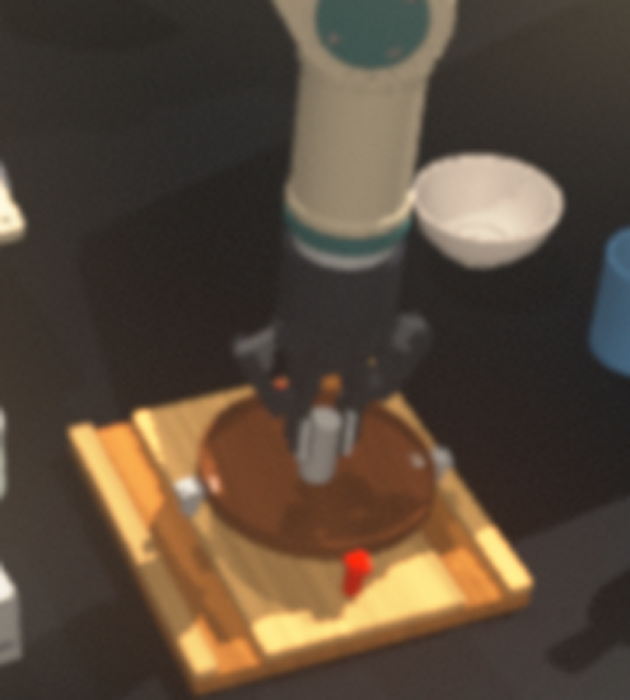

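```bash
python3 -m handwheel '-1 -5 0 0 0 0 0; -1 -5 0 0 0 0 0; -1 -5 0 0 0 0 0; -1 -5 0 0 0 0 0; -1 0 0 0 0 0 0'; python3 g.py 493.5 162 100 -.05;python3 - <<'E'
from h import *
crop('scene','pics/c2.png',280,100,460,300,3.5)
E
```

```text
clock: 8.0
eef_pos: [500.6, 174.7, 100.2]
tool_rot: [3.019, 1.553, -1.835]
force: [0.2, -0.3, -4.6]
width: 22.8
t 8.0 pos [500.6 174.7 100.2] zyaw 1.429 xdir [-0.005 -0.017 -1.   ] F [ 0.2 -0.3 -4.6] w 22.8 q [-0.01  0.74 -0.61  1.95  0.68  0.68  0.38]
shift [  0.5   5.3 -13.6]
rot(tool) [ 1.479 -0.016  0.011]
```

View pics/c2.png

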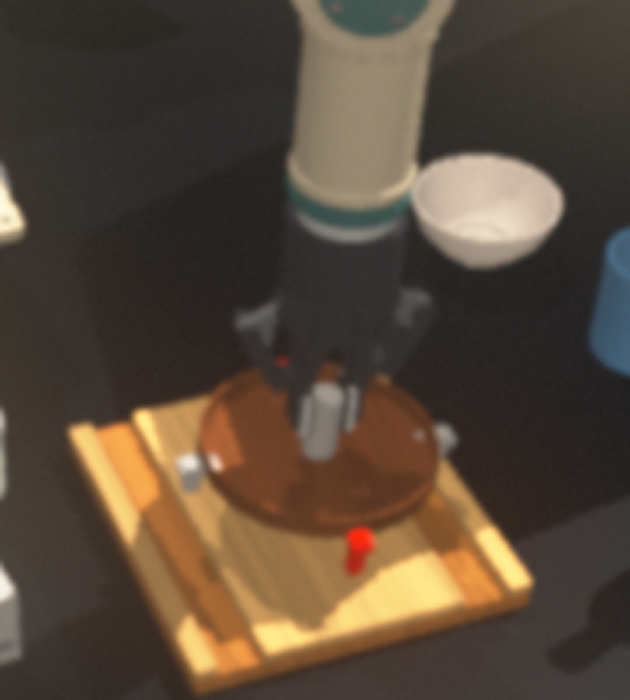

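```bash
python3 -m handwheel '-1 0 0 0 .1 0 0; -1 0 0 0 .14 0 0; -1 0 0 0 .14 0 0; -1 0 0 0 .14 0 0; -1 0 0 0 .14 0 0; -1 0 0 0 .14 0 0; -1 0 0 0 .14 0 0; -1 0 0 0 .14 0 0; -1 0 0 0 .14 0 0;-1 0 0 0 .14 0 0';python3 -m handwheel '-1 0 0 0 .1 0 0; -1 0 0 0 .05 0 0; -1 0 0 0 0 0 0'; python3 g.py 493.5 162 100 -.05;python3 - <<'E'
from h import *
crop('scene','pics/c3.png',280,100,460,300,3.5)
crop('top','pics/c4.png',180,180,340,330,4)
E
```

```text
clock: 9.05
eef_pos: [498.7, 174.8, 98.5]
tool_rot: [-2.088, 1.553, -2.072]
force: [-0.6, -0.9, -4.8]
width: 22.2
clock: 9.35
eef_pos: [497.8, 175.8, 98.1]
tool_rot: [-1.978, 1.553, -2.119]
force: [0.5, -1.7, -5.5]
width: 22.3
t 9.35 pos [497.8 175.8  98.1] zyaw -0.142 xdir [-0.01  -0.016 -1.   ] F [ 0.5 -1.7 -5.5] w 22.3 q [-0.28  0.67 -0.18  1.96  0.24  0.54 -0.77]
shift [ -1.6 -14.3  -2.4]
rot(tool) [-0.092 -0.008  0.016]
```

View pics/c3.png

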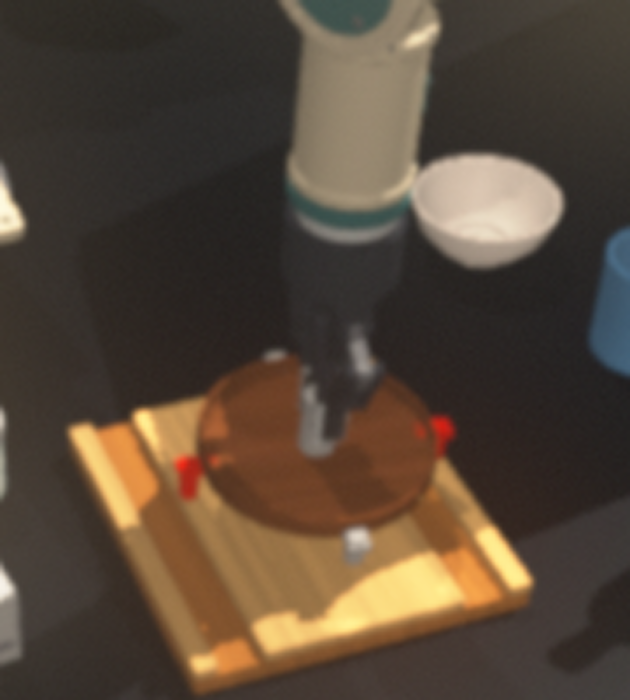

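View pics/c4.png

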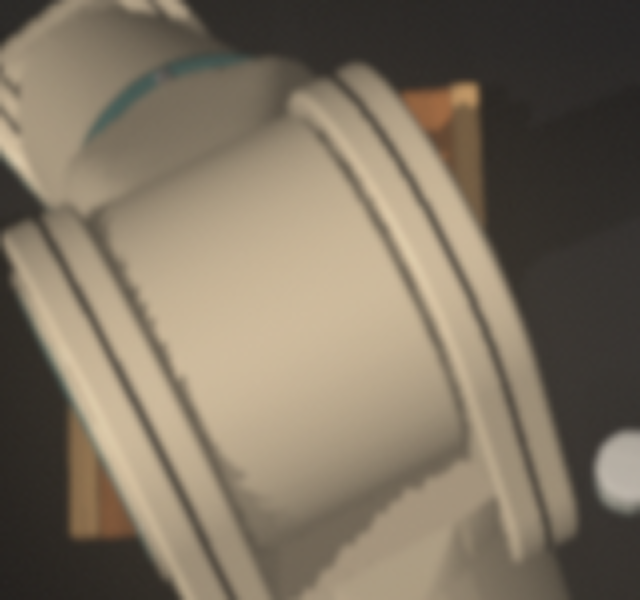

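```bash
python3 -m handwheel '-1 0 -5 -1 -.04 0 .01; -1 0 -5 -1 -.04 -.005 0; -1 0 -4 0 0 0 0; -1 0 0 0 0 0 0'; python3 g.py 493.5 162 100 -.05;python3 - <<'E'
from h import *
im=get_image('scene')
# predicted red feet tops if stand at board middle, yaw -.03, raised: level origin z ~ ?
for (a,b) in ((0,88),(0,-88),(88,0),(-88,0)):
    c,s=np.cos(-.03),np.sin(-.03)
    for z0 in(34,):
        p=proj('scene',[[493.5+c*a-s*b,162+s*a+c*b,z0+32]])[0]
        cv2.circle(im,(int(p[0]),int(p[1])),1,(0,255,0),-1)
crop('scene','pics/c5.png',280,150,460,300,4.4,im)
E
```

```text
clock: 9.85
eef_pos: [494.3, 162.1, 98.1]
tool_rot: [-2.192, 1.565, -2.245]
force: [0.7, -0.2, -5.4]
width: 22.4
t 9.85 pos [494.3 162.1  98.1] zyaw -0.053 xdir [-0.004 -0.005 -1.   ] F [ 0.7 -0.2 -5.4] w 22.4 q [-0.23  0.67 -0.21  1.99  0.27  0.52 -0.69]
shift [-1.9 -0.2 -0.8]
rot(tool) [-0.003 -0.003  0.005]
```

View pics/c5.png

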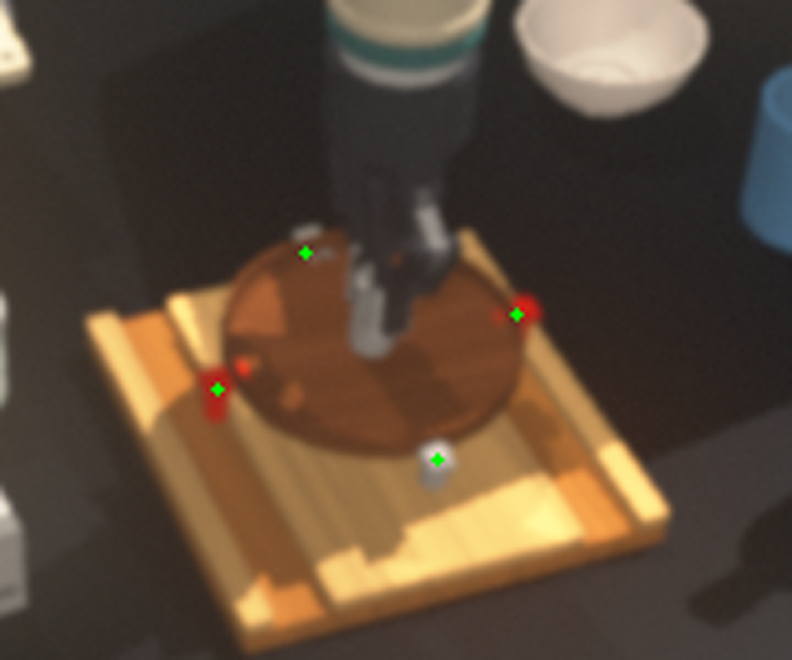

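Run:
```python
from fit import *
o=uv([(437,450),(215,380),(522,310),(308,236)],4.4,(280,150))
def f(p,full=False):
    c,s=np.cos(p[2]),np.sin(p[2])
    W=np.array([[p[0]+c*a-s*b,p[1]+s*a+c*b,p[3]+32] for a,b in((88,0),(0,-88),(0,88),(-88,0))])
    return (proj('scene',W)-o).ravel()
r=least_squares(f,[493,162,0,40]);print(r.x,r.fun)
```

```text
[ 5.11891711e+02  1.51014732e+02 -4.38609828e-02  6.08137846e+01] [ 0.11046409  0.2891041  -0.39086528 -0.60593798  0.08877671 -0.79602247
  0.20277681  1.14643423]
```

Run:
```python
from fit import *
o=uv([(437,450),(215,380),(522,310),(308,236)],4.4,(280,150))
for z in(36,40,44):
    def f(p):
        c,s=np.cos(p[2]),np.sin(p[2])
        W=np.array([[p[0]+c*a-s*b,p[1]+s*a+c*b,z+32] for a,b in((88,0),(0,-88),(0,88),(-88,0))])
        return (proj('scene',W)-o).ravel()
    r=least_squares(f,[493,162,0]);print(z,r.x,r.fun.round(1))
```

```text
36 [ 4.87340694e+02  1.64236218e+02 -4.38102137e-02] [-0.3 -0.3  0.6 -0.7 -0.8 -0.5  0.6  1.8]
40 [ 4.91299354e+02  1.62104457e+02 -4.38178915e-02] [-0.2 -0.2  0.4 -0.7 -0.7 -0.5  0.5  1.7]
44 [ 4.95257630e+02  1.59972866e+02 -4.38257543e-02] [-0.2 -0.1  0.3 -0.7 -0.5 -0.6  0.5  1.6]
```

```bash
python3 -m handwheel '-1 6 0 0 0 0 0; -1 6 0 0 0 0 0; -1 5 0 0 0 0 0; -1 4 0 0 0 0 0; -1 2 0 0 0 0 0; -1 0 0 0 0 0 0'; python3 g.py 493.5 162 75 -.05
```

```text
clock: 10.5
eef_pos: [494.5, 164.0, 73.1]
tool_rot: [-2.313, 1.566, -2.365]
force: [-2.0, -0.4, 0.7]
width: 22.2
t 10.5 pos [494.5 164.   73.1] zyaw -0.052 xdir [-0.003 -0.003 -1.   ] F [-2.  -0.4  0.7] w 22.2 q [-0.25  0.71 -0.19  2.    0.29  0.46 -0.7 ]
shift [-1.8 -2.1 -0.9]
rot(tool) [-0.002 -0.003  0.003]
```

```bash
python3 -m handwheel '.2 0 0 0 0 0 0; .2 0 0 0 0 0 0; .2 0 0 0 0 0 0;.2 0 0 0 0 0 0;.2 -15 0 0 0 0 0;.2 -30 0 0 0 0 0;.4 -40 0 0 0 0 0;.8 -40 0 0 0 0 0;1 -40 0 0 0 0 0'; python3 g.py;python3 - <<'E'
from h import *
crop('scene','pics/d1.png',280,150,460,300,4.4)
E
```

```text
clock: 11.4
eef_pos: [493.6, 163.9, 240.5]
tool_rot: [-2.565, 1.56, -2.617]
force: [1.1, 0.8, -1.1]
width: 84.9
t 11.4 pos [493.6 163.9 240.5] zyaw -0.052 xdir [-0.009 -0.005 -1.   ] F [ 1.1  0.8 -1.1] w 84.9 q [-0.17  0.46 -0.3   1.86  0.17  0.86 -0.6 ]
```

View pics/d1.png

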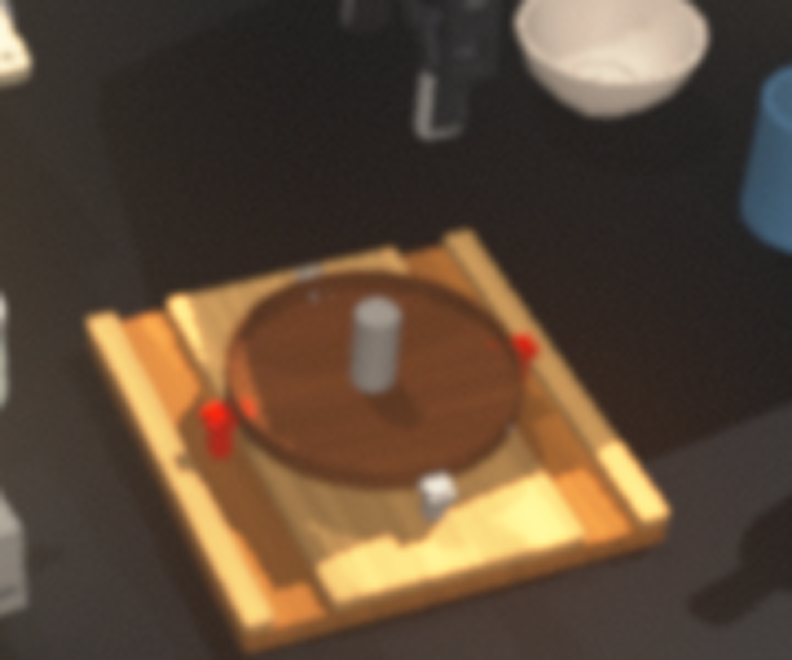

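```bash
python3 - <<'E'
from fit import *
print(unp('scene',uv([(377,311)],4.4,(280,150)),94), unp('scene',uv([(374,383)],4.4,(280,150)),46))
o=uv([(437,480),(217,410),(523,345),(309,268)],4.4,(280,150))
print(unp('scene',o,46))
# bento clip
c,s=np.cos(.10),np.sin(.10)
for n,l in (('grip',(65-126,-3.5,84)),('ribtop',(-61,-3.5-18.5+2.5,100)),('tabtop',(-61,-3.5+25.5-2.5,100)),('front',(-61,-3.5,58))):
    W=[484.8+c*l[0]-s*l[1],-139.8+s*l[0]+c*l[1],l[2]];print(n,W,proj('top',[W]),proj('scene',[W]))
E
python3 g.py 424 -149 200 1.67
```

```text
[[492.20500511 164.10257395  94.        ]] [[496.75795253 163.60139081  46.        ]]
[[576.91111854 162.35067382  46.        ]
 [485.75785982  75.54572832  46.        ]
 [498.2779389  253.89467371  46.        ]
 [394.68406218 170.40666342  46.        ]]
grip [np.float64(424.4541628763043), np.float64(-149.3723529939296), 84] [[391.33926681 270.07168275]] [[228.4387204  237.85913432]]
ribtop [np.float64(426.0514975426536), np.float64(-165.29241963837802), 100] [[399.59430227 267.5136582 ]] [[221.11958511 234.81962978]]
tabtop [np.float64(422.15799429342724), np.float64(-126.48725719253503), 100] [[381.77754978 270.80416875]] [[237.20595351 229.6307005 ]]
front [np.float64(424.4541628763043), np.float64(-149.3723529939296), 58] [[389.84521188 271.97298988]] [[229.52145273 246.0980414 ]]
t 11.45 pos [497.3 165.6 247. ] zyaw -0.052 xdir [ 0.002 -0.001 -1.   ] F [0.9 0.1 3.1] w 85.5 q [-0.17  0.45 -0.3   1.85  0.17  0.86 -0.6 ]
shift [  47.3 -318.   -56.9]
rot(tool) [-1.722  0.     0.003]
```

```bash
python3 - <<'E'
from fit import *
print('yellow foot',unp('top',[(419,300)],30),'knob',unp('top',[(431,341)],85),'salt',unp('top',[(337,297)],68), 'jar',unp('top',[(305,145)],75),'cond',unp('top',[(502,182)],22),'turq',unp('top',[(500,265)],58),'bottle',unp('top',[(100,188)],200))
E
python3 -m handwheel '1 0 0 0 .14 0 0;1 0 0 0 .14 0 0;1 0 0 0 .14 0 0;1 0 0 0 .14 0 0;1 0 0 0 .14 0 0;1 0 0 0 .14 0 0;1 0 0 0 .14 0 0;1 0 0 0 .14 0 0;1 0 0 0 .14 0 0;1 0 0 0 .14 0 0'; python3 g.py 424.5 -149.5 180 -1.47
```

```text
yellow foot [[ 360.11469799 -211.2005366    30.        ]] knob [[ 266.78908908 -215.46424006   85.        ]] salt [[377.83844839 -27.23460122  68.        ]] jar [[731.58248118  14.10279058  75.        ]] cond [[ 620.58951651 -441.35721206   22.        ]] turq [[ 419.53135793 -394.17649977   58.        ]] bottle [[624.8873772  439.72300318 200.        ]]
clock: 12.45
eef_pos: [500.0, 165.7, 251.8]
tool_rot: [1.711, 1.556, 0.201]
force: [0.6, 0.0, 1.2]
width: 85.5
t 12.45 pos [500.  165.7 251.8] zyaw -1.51 xdir [ 0.015  0.003 -1.   ] F [0.6 0.  1.2] w 85.5 q [-0.44  0.43  0.09  1.86 -0.05  0.84 -1.83]
shift [ 69.7 -95.5 310.2]
rot(tool) [-0.04  -0.002 -0.015]
```

```bash
python3 -m handwheel '1 0 -9 31 0 0 0;1 0 -9 31 0 0 0;1 0 -9 31 0 0 0;1 0 -9 31 0 0 0;1 0 -9 31 0 0 0;1 0 -9 31 0 0 0;1 0 -9 31 0 0 0;1 0 -9 31 0 0 0;1 0 -9 31 0 0 0;1 0 -9 31 0 0 0'; python3 g.py 424.5 -149.5 150 -1.47
```

```text
clock: 13.45
eef_pos: [428.8, -154.2, 248.9]
tool_rot: [1.714, 1.548, 0.214]
force: [1.7, -0.3, 0.2]
width: 85.2
t 13.45 pos [ 428.8 -154.2  248.9] zyaw -1.5 xdir [ 0.023  0.005 -1.   ] F [ 1.7 -0.3  0.2] w 85.2 q [ 0.18  0.33  0.14  2.04 -0.09  0.75 -1.12]
shift [98.8 -6.3 -4.7]
rot(tool) [-0.031 -0.003 -0.023]
```

```bash
python3 -m handwheel '1 33 -3 -2 -.01 0 -.012;1 33 -3 -2 -.01 0 -.012;.8 30 -1 0 -.01 0 0;.8 0 0 0 0 0 0'; python3 g.py 424.5 -149.5 77 -1.47;python3 - <<'E'
from h import *
crop('scene','pics/e1.png',170,120,310,310,3.1)
crop('top','pics/e2.png',330,200,440,300,6)
E
```

```text
clock: 13.85
eef_pos: [423.3, -158.3, 152.1]
tool_rot: [1.05, 1.564, -0.431]
force: [0.0, 0.3, -0.4]
width: 76.8
t 13.85 pos [ 423.3 -158.3  152.1] zyaw -1.481 xdir [ 0.006 -0.003 -1.   ] F [ 0.   0.3 -0.4] w 76.8 q [ 0.22  0.5   0.11  2.15 -0.11  0.5  -1.07]
shift [75.   1.5 -8.9]
rot(tool) [-0.011  0.003 -0.006]
```

View pics/e1.png

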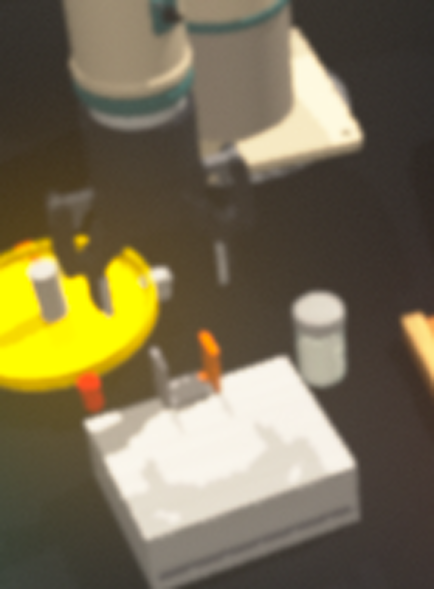

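```bash
python3 -m handwheel '.8 10 1 -5 0 0 0;.8 15 0 -4 0 0 0;.8 15 0 0 0 0 0;.8 0 0 0 0 0 0'; python3 g.py 424.5 -149.5 77 -1.47
```

```text
clock: 14.35
eef_pos: [431.7, -149.4, 118.1]
tool_rot: [1.188, 1.546, -0.292]
force: [-0.4, 0.4, 0.3]
width: 76.9
t 14.35 pos [ 431.7 -149.4  118.1] zyaw -1.48 xdir [ 0.024 -0.007 -1.   ] F [-0.4  0.4  0.3] w 76.9 q [ 0.21  0.56  0.09  2.18 -0.13  0.38 -1.08]
shift [40.9 -8.1 -0.9]
rot(tool) [-0.01   0.009 -0.023]
```

```bash
python3 -m handwheel '.8 12 -5 0 0 0 -.02;.8 12 -3 0 0 0 -.01;.8 10 -1 0 0 0 -.01;.8 0 0 0 0 0 0'; python3 g.py 424.5 -149.5 77 -1.47
```

```text
clock: 14.75
eef_pos: [424.6, -150.4, 83.6]
tool_rot: [-0.944, 1.552, -2.424]
force: [0.5, 0.5, 0.3]
width: 77.2
t 14.75 pos [ 424.6 -150.4   83.6] zyaw -1.479 xdir [-0.014 -0.012 -1.   ] F [0.5 0.5 0.3] w 77.2 q [ 0.2   0.64  0.1   2.19 -0.13  0.34 -1.08]
shift [ 6.6  0.1 -1. ]
rot(tool) [-0.009  0.011  0.015]
```

```bash
python3 -m handwheel '.8 6 1 -1 0 0 .01;.8 0 0 0 0 0 0';python3 g.py 424.5 -149.5 77 -1.47
python3 - <<'E'
from h import *
crop('scene','pics/f1.png',170,160,300,310,4)
E
```

```text
clock: 14.95
eef_pos: [425.4, -149.5, 77.0]
tool_rot: [-0.49, 1.558, -1.969]
force: [0.0, -0.3, -0.1]
width: 77.0
t 14.95 pos [ 425.4 -149.5   77. ] zyaw -1.479 xdir [-0.005 -0.012 -1.   ] F [ 0.  -0.3 -0.1] w 77.0 q [ 0.21  0.65  0.09  2.19 -0.13  0.31 -1.08]
shift [-0.  -0.9 -0.1]
rot(tool) [-0.009  0.011  0.006]
```

View pics/f1.png

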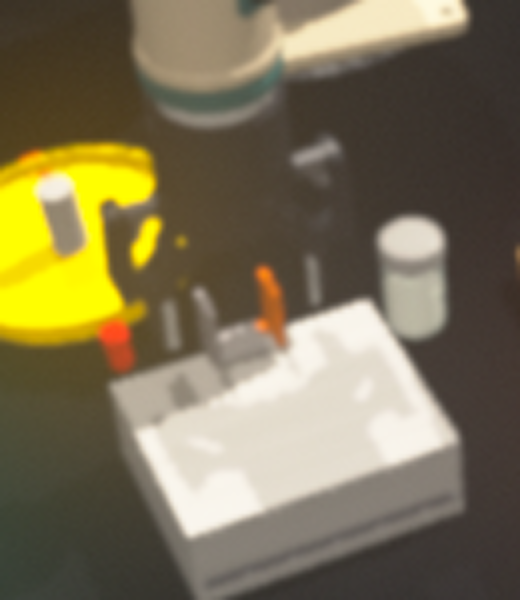

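```bash
python3 -m handwheel '.3 0 0 0 0 0 0;.1 0 0 0 0 0 0;-.1 0 0 0 0 0 0;-.3 0 0 0 0 0 0;-1 0 0 0 0 0 0;-1 0 0 0 0 0 0;-1 0 0 0 0 0 0;-1 0 0 0 0 0 0;-1 0 0 0 0 0 0;-1 0 0 0 0 0 0';python3 g.py 424.5 -149.5 77 -1.47
python3 - <<'E'
from h import *
crop('scene','pics/f2.png',170,160,300,310,4)
E
```

```text
clock: 16.0
eef_pos: [426.6, -154.6, 79.6]
tool_rot: [-0.198, 1.553, -1.672]
force: [-0.3, -3.4, -1.7]
width: 32.0
t 16.0 pos [ 426.6 -154.6   79.6] zyaw -1.474 xdir [-0.002 -0.018 -1.   ] F [-0.3 -3.4 -1.7] w 32.0 q [ 0.21  0.64  0.09  2.19 -0.12  0.31 -1.07]
shift [ 2.5 -1.6 -5.3]
rot(tool) [-0.004  0.018  0.004]
```

View pics/f2.png

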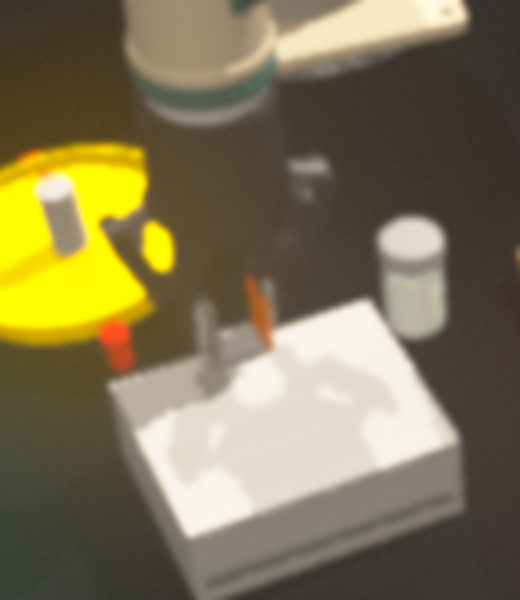

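```bash
cat > arc.py <<'E'
import sys
from h import *
H=np.array([549.5,-133.3,16.]);bx=np.array([np.cos(.1),np.sin(.1),0]);by=np.array([-np.sin(.1),np.cos(.1),0])
def where(off=11):
    s=ctrl.read_state();R=Ro.from_euler('xyz',s['tool_rot']).as_matrix()
    G=s['eef_pos']-off*R[:,0]; d=G-H
    return s,R,d@bx,d@by,d[2]
if __name__=='__main__':
    r0,ph0=float(sys.argv[1]),float(sys.argv[2]); th1=float(sys.argv[3]);n=int(sys.argv[4])
    s,R,a,b,c=where()
    print('t',round(s['clock'],2),'theta',round(ph0-np.arctan2(c,a),3),'r',round(np.hypot(a,c),1),'phi',round(np.arctan2(c,a),4),'lat',round(b,1),'F',s['force'].round(1),'w',round(s['width'],1),'xdir',R[:,0].round(3),'zyaw',round(np.arctan2(R[1,2],R[0,2]),3),'q',s['qpos'].round(2))
    th0=ph0-np.arctan2(c,a)
    prev=np.array([a,c])
    for t in np.linspace(th0,th1,n+1)[1:]:
        p=r0*np.array([np.cos(ph0-t),np.sin(ph0-t)]); d=p-prev;prev=p
        w=d[0]*bx+np.array([0,0,d[1]]);print((R.T@w).round(1))
E
python3 arc.py 145 2.6014 0.3 6
```

```text
t 16.05 theta -0.0 r 145.0 phi 2.6016 lat -8.7 F [ 0.1 -2.5 -0.9] w 32.0 xdir [-0.002 -0.018 -1.   ] zyaw -1.474 q [ 0.21  0.64  0.09  2.19 -0.12  0.31 -1.07]
[-6.1  3.9  0.1]
[-5.9  4.2  0.1]
[-5.7  4.5  0.1]
[-5.5  4.7  0.1]
[-5.2  5.   0.1]
[-5.   5.3  0.1]
```

```bash
python3 -m handwheel '-1 -6 4 0 0 0 0;-1 -6 4 0 0 0 0;-1 -6 4.5 0 0 0 0;-1 -5.5 5 0 0 0 0;-1 -5 5 0 0 0 0;-1 -5 5 0 0 0 0;-1 0 0 0 0 0 0';python3 arc.py 145 2.6014 0.7 8
python3 - <<'E'
from h import *
crop('scene','pics/f3.png',170,140,310,310,4)
E
```

```text
clock: 16.75
eef_pos: [454.0, -152.0, 114.7]
tool_rot: [-0.455, 1.551, -1.934]
force: [0.2, -3.9, -4.9]
width: 31.8
t 16.75 theta 0.308 r 146.3 phi 2.2938 lat -8.9 F [ 0.2 -3.9 -4.9] w 31.8 xdir [-0.007 -0.018 -1.   ] zyaw -1.479 q [ 0.16  0.6   0.12  2.1  -0.12  0.45 -1.11]
[-3.6  6.3  0. ]
[-4.3  5.6  0. ]
[-4.1  5.8  0. ]
[-3.8  6.   0. ]
[-3.5  6.2  0. ]
[-3.2  6.4  0. ]
[-2.9  6.5 -0. ]
[-2.5  6.6 -0. ]
```

View pics/f3.png

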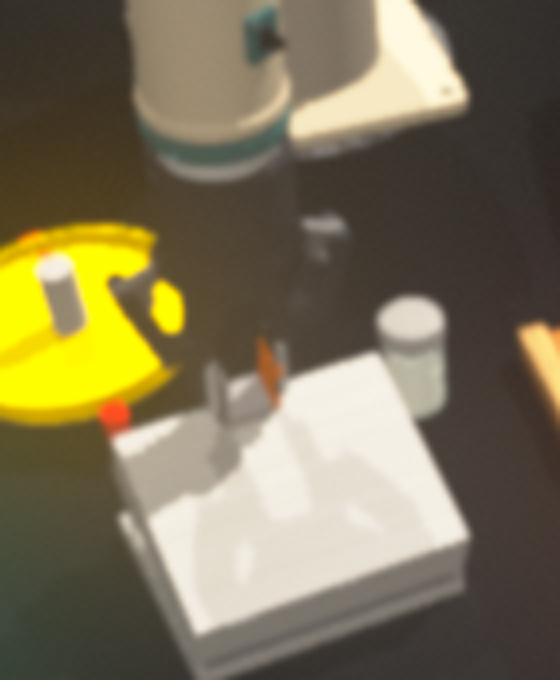

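The lid is up and following. Continuing the arc.

```bash
python3 -m handwheel '-1 -4 6 0 0 0 0;-1 -4 6 0 0 0 0;-1 -4 6 0 0 0 0;-1 -4 6 0 0 0 0;-1 -3.5 6 0 0 0 0;-1 -3 6.5 0 0 0 0;-1 -3 6.5 0 0 0 0;-1 -2.5 6.5 0 0 0 0;-1 0 0 0 0 0 0';python3 arc.py 145 2.6014 1.15 8
```

```text
clock: 17.7
eef_pos: [496.1, -147.9, 142.1]
tool_rot: [-1.12, 1.539, -2.602]
force: [0.8, -3.5, -6.4]
width: 32.1
t 17.7 theta 0.653 r 147.5 phi 1.9479 lat -9.1 F [ 0.8 -3.5 -6.4] w 32.1 xdir [-0.028 -0.017 -0.999] zyaw -1.483 q [ 0.12  0.6   0.15  1.96 -0.11  0.61 -1.15]
[-1.   9.4 -0.1]
[-2.8  8.6 -0.1]
[-2.2  8.7 -0.1]
[-1.7  8.8 -0.1]
[-1.1  8.9 -0.1]
[-0.6  9.  -0.1]
[-0.   9.  -0.1]
[ 0.5  9.  -0.1]
```

```bash
python3 -m handwheel '-1 -1 9 0 0 0 .02;-1 -2 8.5 0 0 0 0;-1 -2 8.5 0 0 0 0;-1 -1.5 9 0 0 0 0;-1 -1 9 0 0 0 0;-1 -.5 9 0 0 0 0;-1 0 9 0 0 0 0;-1 .5 9 0 0 0 0;-1 0 0 0 0 0 0';python3 arc.py 146 2.6014 1.6 8
```

```text
clock: 18.6
eef_pos: [555.2, -142.3, 152.6]
tool_rot: [-1.328, 1.538, -2.817]
force: [-1.5, -4.1, -8.6]
width: 31.7
t 18.6 theta 1.066 r 147.7 phi 1.5359 lat -9.5 F [-1.5 -4.1 -8.6] w 31.7 xdir [-0.031 -0.011 -0.999] zyaw -1.489 q [ 0.09  0.65  0.16  1.8  -0.11  0.74 -1.18]
[ 2.   9.7 -0.2]
[ 1.   9.7 -0.2]
[ 1.6  9.6 -0.2]
[ 2.3  9.5 -0.2]
[ 2.9  9.3 -0.2]
[ 3.5  9.1 -0.2]
[ 4.1  8.8 -0.2]
[ 4.7  8.5 -0.2]
```

```bash
python3 -m handwheel '-1 2 9.5 0 0 0 .02;-1 1.5 9.5 0 0 0 0;-1 2 9.5 0 0 0 0;-1 2.5 9.5 0 0 0 0;-1 3 9 0 0 0 0;-1 3.5 9 0 0 0 0;-1 4 9 0 0 0 0;-1 5 8.5 0 0 0 0;-1 0 0 0 0 0 0';python3 arc.py 146 2.6014 2.1 9;python3 - <<'E'
from h import *
crop('scene','pics/f4.png',170,140,310,310,4)
E
```

```text
clock: 19.5
eef_pos: [633.3, -135.0, 129.5]
tool_rot: [-0.931, 1.561, -2.422]
force: [-1.4, -2.3, 1.2]
width: 31.8
t 19.5 theta 1.62 r 149.8 phi 0.981 lat -10.0 F [-1.4 -2.3  1.2] w 31.8 xdir [-0.008 -0.007 -1.   ] zyaw -1.491 q [ 0.08  0.76  0.15  1.62 -0.13  0.78 -1.21]
[ 7.6  4.3 -0.1]
[ 4.8  6.1 -0.2]
[ 5.1  5.9 -0.1]
[ 5.4  5.6 -0.1]
[ 5.7  5.3 -0.1]
[ 6.   5.  -0.1]
[ 6.2  4.7 -0.1]
[ 6.5  4.3 -0.1]
[ 6.7  4.  -0.1]
```

View pics/f4.png

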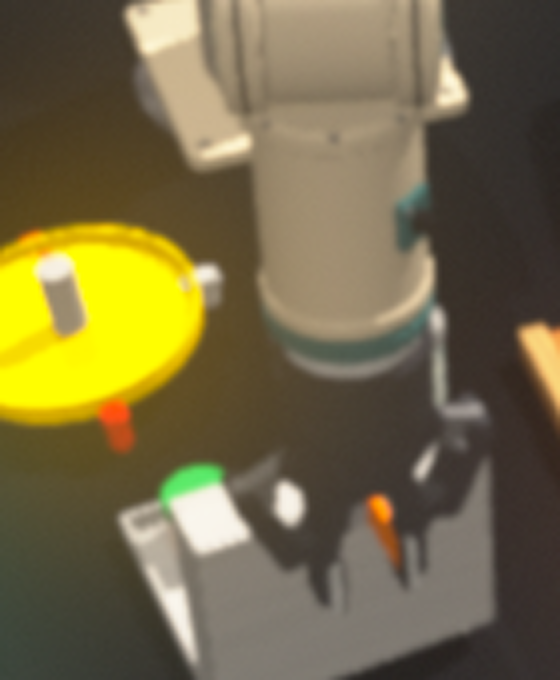

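```bash
python3 -m handwheel '-1 7 5 0 0 0 0;-1 5 6 0 0 0 0;-1 5 6 0 0 0 0;-1 5.5 5.5 0 0 0 0;-1 5.5 5.5 0 0 0 0;-1 6 5 0 0 0 0;-1 6 5 0 0 0 0;-1 0 0 0 0 0 0';python3 arc.py 146 2.6014 2.1 3
```

```text
clock: 20.35
eef_pos: [676.9, -131.0, 89.2]
tool_rot: [0.079, 1.565, -1.413]
force: [0.8, -1.8, 2.0]
width: 31.3
t 20.35 theta 2.016 r 152.4 phi 0.5856 lat -10.4 F [ 0.8 -1.8  2. ] w 31.3 xdir [ 0.001 -0.006 -1.   ] zyaw -1.492 q [ 0.07  0.86  0.14  1.52 -0.14  0.77 -1.23]
[ 7.  -3.1  0. ]
[ 3.5  2.1 -0.1]
[ 3.6  2.  -0.1]
```

```bash
python3 -m handwheel '-1 5 0 0 0 0 0;-1 4 2 0 0 0 0;-1 4 2 0 0 0 0;-1 0 0 0 0 0 0';python3 arc.py 146 2.6014 2.1 3;python3 - <<'E'
from h import *
crop('scene','pics/f5.png',170,140,310,310,4)
E
```

```text
clock: 20.75
eef_pos: [684.9, -130.3, 77.1]
tool_rot: [0.918, 1.561, -0.574]
force: [0.7, -1.5, 1.1]
width: 31.8
t 20.75 theta 2.111 r 153.0 phi 0.4908 lat -10.4 F [ 0.7 -1.5  1.1] w 31.8 xdir [ 0.009 -0.006 -1.   ] zyaw -1.491 q [ 0.07  0.88  0.14  1.51 -0.15  0.76 -1.23]
[ 2.8 -6.4  0.1]
[-0.5 -0.2  0. ]
[-0.5 -0.2  0. ]
```

View pics/f5.png

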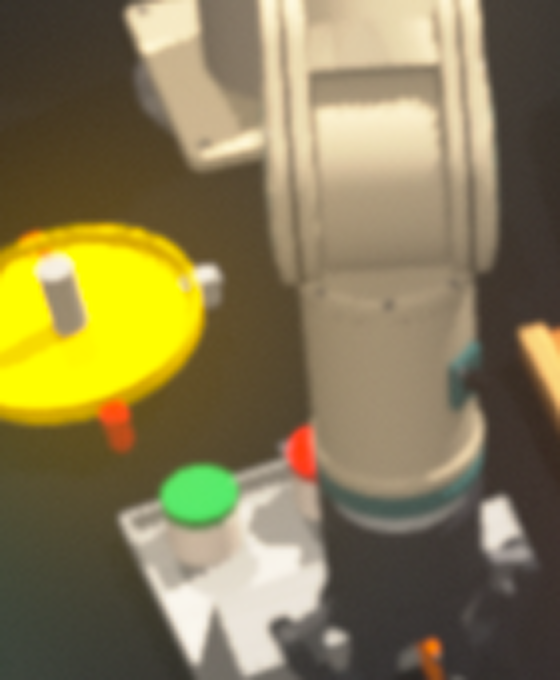

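```bash
python3 -m handwheel '.6 0 0 0 0 0 0;.6 0 0 0 0 0 0;.6 0 0 0 0 0 0;.6 0 0 0 0 0 0;.6 -20 0 0 0 0 0;.6 -30 0 0 0 0 0;.6 -40 0 0 0 0 0;.6 -40 0 0 0 0 0;.6 -40 0 0 0 0 0;.6 -20 0 0 0 0 0';python3 g.py 600 60 280 -1.49
```

```text
clock: 21.8
eef_pos: [680.6, -127.9, 267.9]
tool_rot: [-0.434, 1.568, -1.925]
force: [-0.7, -0.3, 0.7]
width: 68.1
t 21.8 pos [ 680.6 -127.9  267.9] zyaw -1.492 xdir [-0.001 -0.003 -1.   ] F [-0.7 -0.3  0.7] w 68.1 q [ 0.05  0.68  0.17  1.35 -0.12  1.13 -1.26]
shift [ -12.5  -65.5 -193.7]
rot(tool) [-0.002  0.003  0.001]
```

```bash
python3 -m handwheel '.6 0 0 -40 0 0 0;.6 0 0 -40 0 0 0;.6 0 0 -40 0 0 0;.6 0 0 -40 0 0 0;.6 0 0 -40 0 0 0';python3 g.py
python3 - <<'E'
from h import *
crop('scene','pics/g1.png',170,170,320,340,4)
crop('top','pics/g2.png',320,150,460,300,4)
E
```

```text
clock: 22.3
eef_pos: [669.5, 62.8, 274.1]
tool_rot: [0.797, 1.551, -0.714]
force: [1.0, -0.1, 0.4]
width: 68.4
t 22.3 pos [669.5  62.8 274.1] zyaw -1.511 xdir [ 0.015 -0.013 -1.   ] F [ 1.  -0.1  0.4] w 68.4 q [-0.25  0.63  0.19  1.42 -0.11  1.08 -1.56]
```

View pics/g1.png

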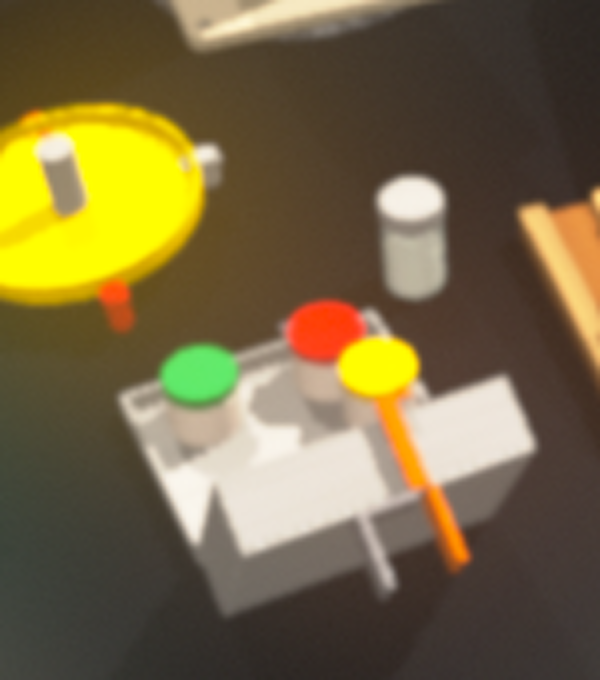

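View pics/g2.png

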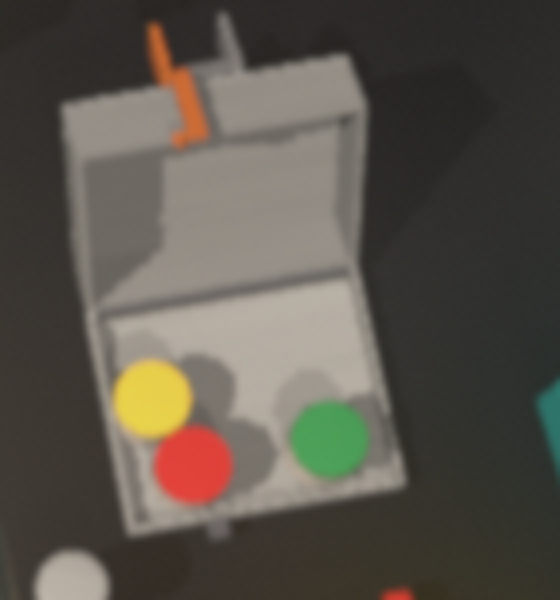

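Run:
```python
from fit import *
t=uv([(153,399),(194,464),(330,439)],4,(320,150))
s=uv([(378,367),(326,330),(199,376)],4,(170,170))
np.set_printoptions(precision=1,suppress=True)
a=unp('top',t,43);b=unp('scene',s,43);print(a);print(b)
B=np.array([484.8,-139.8]);c,s_=np.cos(.1),np.sin(.1)
for p in (a+b)/2:
    d=p[:2]-B;print(p[:2],'box',c*d[0]+s_*d[1],-s_*d[0]+c*d[1])
```

```text
[[ 484.1  -85.3   43. ]
 [ 445.1 -104.5   43. ]
 [ 452.9 -182.2   43. ]]
[[ 486.8  -86.    43. ]
 [ 446.6 -104.9   43. ]
 [ 456.8 -183.6   43. ]]
[485.4 -85.7] box 6.041667410943318 53.81192713469511
[ 445.9 -104.7] box -35.22639093513739 38.78654017432129
[ 454.8 -182.9] box -34.14319141017243 -39.916676531502326
```

```bash
python3 g.py 454 -183 230 -1.5; python3 -m handwheel '.8 0 -20 22 0 0 0;.8 0 -22 24 0 0 0;.8 0 -22 25 0 0 0;.8 0 -22 25 0 0 0;.8 0 -22 25 0 0 0;.8 0 -22 25 0 0 0;.8 0 -22 25 0 0 0;.8 0 -22 25 0 0 0;.8 0 -22 25 0 0 0;.8 0 -18 20 0 0 0'; python3 g.py 454 -183 100 -1.5
```

```text
t 22.4 pos [668.9  71.6 273.6] zyaw -1.5 xdir [ 0.014 -0.006 -1.   ] F [ 1.2  1.3 -0.6] w 68.5 q [-0.25  0.63  0.18  1.42 -0.11  1.09 -1.56]
shift [  42.2 -233.   238.3]
rot(tool) [ 0.001  0.007 -0.014]
clock: 23.4
eef_pos: [469.0, -194.0, 272.9]
tool_rot: [1.096, 1.545, -0.397]
force: [0.2, 0.7, -0.1]
width: 76.8
t 23.4 pos [ 469.  -194.   272.9] zyaw -1.493 xdir [ 0.024 -0.01  -1.   ] F [ 0.2  0.7 -0.1] w 76.8 q [ 0.19  0.38  0.21  1.89 -0.1   0.86 -1.05]
shift [172.4 -18.  -14.2]
rot(tool) [ 0.007  0.012 -0.023]
```

```bash
python3 -m handwheel '.9 40 -7 -4 0 0 -.02;.9 40 -5 -4 0 0 0;.9 40 -3 -4 0 0 0;.9 25 0 0 0 0 0;.9 0 0 0 0 0 0'; python3 g.py 454 -183 60 -1.5
python3 - <<'E'
from h import *
crop('scene','pics/h1.png',170,170,320,340,4)
E
```

```text
clock: 23.9
eef_pos: [453.3, -196.5, 127.5]
tool_rot: [0.505, 1.546, -1.004]
force: [0.7, 0.2, 0.4]
width: 81.3
t 23.9 pos [ 453.3 -196.5  127.5] zyaw -1.508 xdir [ 0.013 -0.021 -1.   ] F [0.7 0.2 0.4] w 81.3 q [ 0.23  0.58  0.16  2.07 -0.15  0.48 -1.01]
shift [ 67.2   0.8 -14.9]
rot(tool) [-0.008  0.022 -0.012]
```

View pics/h1.png

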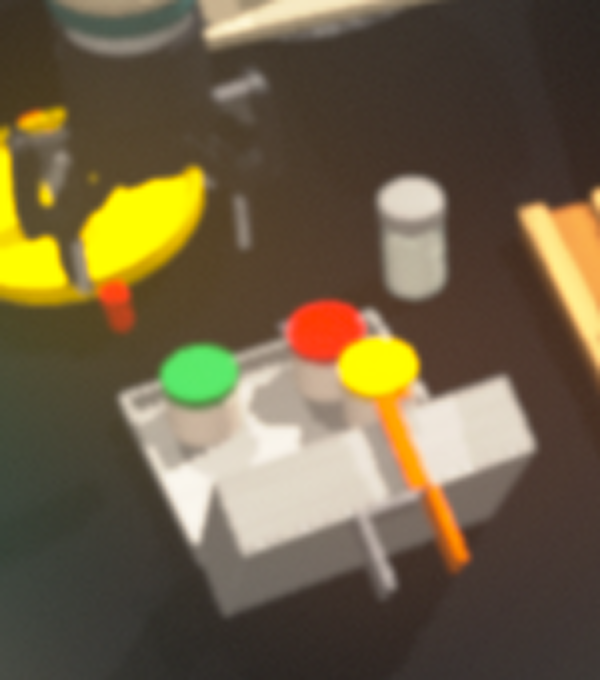

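```bash
python3 -m handwheel '.9 0 0 -7 0 .02 -.01;.9 0 0 -6 0 0 0;.9 20 0 -1 0 0 0;.9 15 0 0 0 0 0;.9 0 0 0 0 0 0'; python3 g.py 454 -183 28 -1.5
```

```text
clock: 24.45
eef_pos: [459.4, -183.2, 100.2]
tool_rot: [1.242, 1.553, -0.266]
force: [-0.1, -0.4, 0.4]
width: 80.9
t 24.45 pos [ 459.4 -183.2  100.2] zyaw -1.508 xdir [ 0.018 -0.005 -1.   ] F [-0.1 -0.4  0.4] w 80.9 q [ 0.24  0.63  0.12  2.09 -0.18  0.42 -1.  ]
shift [72.1 -6.7 -0.9]
rot(tool) [-0.008  0.006 -0.017]
```

```bash
python3 -m handwheel '.9 12 -4 0 0 0 -.01;.9 12 -2 0 0 0 -.01;.9 12 -1 0 0 0 0;.9 12 0 0 0 0 0;.9 0 0 0 0 0 0'; python3 g.py 454 -183 28 -1.5
```

```text
clock: 24.95
eef_pos: [455.1, -184.0, 52.0]
tool_rot: [0.14, 1.563, -1.367]
force: [-0.6, 0.5, 0.5]
width: 80.8
t 24.95 pos [ 455.1 -184.    52. ] zyaw -1.507 xdir [ 0.002 -0.008 -1.   ] F [-0.6  0.5  0.5] w 80.8 q [ 0.25  0.72  0.1   2.1  -0.19  0.32 -0.99]
shift [24.  -1.  -1.2]
rot(tool) [-0.007  0.008 -0.001]
```

```bash
python3 -m handwheel '.9 10 -1 0 0 0 0;.9 9 -.5 0 0 0 0;.9 4 0 0 0 0 0;.9 0 0 0 0 0 0'; python3 g.py 454 -183 28 -1.5
```

```text
clock: 25.35
eef_pos: [453.8, -184.5, 27.0]
tool_rot: [0.146, 1.562, -1.36]
force: [0.7, -0.1, 0.1]
width: 81.4
t 25.35 pos [ 453.8 -184.5   27. ] zyaw -1.507 xdir [ 0.002 -0.008 -1.   ] F [ 0.7 -0.1  0.1] w 81.4 q [ 0.27  0.77  0.09  2.11 -0.2   0.26 -0.98]
shift [-1.   0.3 -1.5]
rot(tool) [-0.007  0.008 -0.001]
```

Close on the green pot gently and lift.

```bash
python3 -m handwheel '.5 0 0 0 0 0 0;.2 0 0 0 0 0 0;0 0 0 0 0 0 0;-1 0 0 0 0 0 0;-1 0 0 0 0 0 0;-1 0 0 0 0 0 0;-1 0 0 0 0 0 0;-1 0 0 0 0 0 0;-1 0 0 0 0 0 0'; python3 g.py;python3 -m handwheel '-1 -8 0 0 0 0 0;-1 -10 0 0 0 0 0;-1 -15 0 0 0 0 0;-1 -20 0 0 0 0 0;-1 -30 0 0 0 0 0;-1 -30 0 0 0 0 0;-1 -30 0 0 0 0 0;-1 -30 0 0 0 0 0;-1 -15 0 0 0 0 0;-1 0 0 0 0 0 0'; python3 g.py 541 164 210 -1.55;  python3 - <<'E'
from h import *
crop('scene','pics/h2.png',170,120,320,340,3)
crop('top','pics/h3.png',320,150,460,300,4)
E
```

```text
clock: 26.25
eef_pos: [454.3, -184.6, 28.0]
tool_rot: [0.289, 1.561, -1.218]
force: [0.5, 0.2, -0.8]
width: 42.2
t 26.25 pos [ 454.3 -184.6   28. ] zyaw -1.507 xdir [ 0.003 -0.009 -1.   ] F [ 0.5  0.2 -0.8] w 42.2 q [ 0.27  0.77  0.09  2.11 -0.21  0.26 -0.98]
clock: 27.25
eef_pos: [452.4, -182.7, 230.0]
tool_rot: [0.594, 1.56, -0.914]
force: [0.2, 0.2, -1.5]
width: 42.3
t 27.25 pos [ 452.4 -182.7  230. ] zyaw -1.508 xdir [ 0.007 -0.009 -1.   ] F [ 0.2  0.2 -1.5] w 42.3 q [ 0.16  0.41  0.22  1.98 -0.12  0.75 -1.06]
shift [  17.7  110.1 -340.6]
rot(tool) [ 0.042  0.009 -0.006]
```

View pics/h2.png

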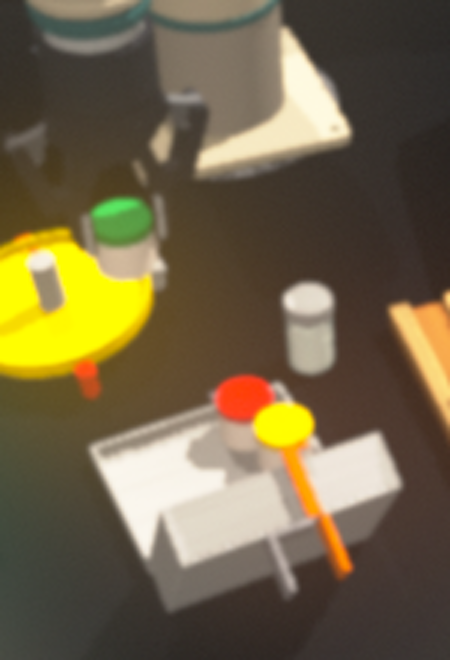

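```bash
python3 -m handwheel '-1 0 6 -15 0 0 0;-1 0 10 -28 0 0 0;-1 0 10 -32 0 0 0;-1 0 11 -34 0 0 0;-1 0 11 -34 0 0 0;-1 0 11 -34 0 0 0;-1 0 11 -34 0 0 0;-1 0 11 -34 0 0 0;-1 0 11 -32 0 0 0;-1 0 10 -28 0 0 0';python3 -m handwheel '-1 0 5 -15 .02 0 0;-1 0 0 0 .02 0 0;-1 0 0 0 0 0 0';python3 g.py 541 164 150 -1.55
```

```text
clock: 28.35
eef_pos: [527.4, 133.6, 210.4]
tool_rot: [-1.171, 1.543, -2.692]
force: [-0.2, -0.2, -0.1]
width: 42.4
clock: 28.65
eef_pos: [529.0, 154.1, 204.9]
tool_rot: [-1.214, 1.535, -2.768]
force: [-0.4, 0.3, -1.0]
width: 42.3
t 28.65 pos [529.  154.1 204.9] zyaw -1.554 xdir [-0.033 -0.013 -0.999] F [-0.4  0.3 -1. ] w 42.3 q [-0.47  0.55  0.21  1.81 -0.14  0.83 -1.75]
shift [ 54.4  13.9 -10.3]
rot(tool) [-0.005  0.012  0.034]
```

```bash
python3 -m handwheel '-1 10 6 -5 0 .01 .03;-1 20 6 -5 0 0 0;-1 20 1 0 0 0 0;-1 15 0 0 0 0 0;-1 0 0 0 0 0 0';python3 g.py 541 164 71 -1.55
```

```text
clock: 29.15
eef_pos: [539.2, 154.4, 135.8]
tool_rot: [-0.749, 1.56, -2.312]
force: [0.1, -0.2, -1.0]
width: 41.8
t 29.15 pos [539.2 154.4 135.8] zyaw -1.564 xdir [-0.007 -0.008 -1.   ] F [ 0.1 -0.2 -1. ] w 41.8 q [-0.45  0.65  0.18  1.86 -0.17  0.65 -1.73]
shift [ 64.7   2.4 -10.1]
rot(tool) [-0.014  0.008  0.008]
```

```bash
python3 -m handwheel '-1 10 1 -5 0 .01 .01;-1 15 1 -4 0 0 0;-1 13 0 0 0 0 0;-1 10 0 0 0 0 0;-1 0 0 0 0 0 0';python3 g.py 541 164 71 -1.55;  python3 - <<'E'
from h import *
crop('scene','pics/i1.png',280,100,460,300,3.5)
E
```

```text
clock: 29.65
eef_pos: [541.6, 158.5, 86.1]
tool_rot: [1.364, 1.568, -0.205]
force: [1.0, -0.9, -0.6]
width: 42.4
t 29.65 pos [541.6 158.5  86.1] zyaw -1.569 xdir [ 0.003 -0.001 -1.   ] F [ 1.  -0.9 -0.6] w 42.4 q [-0.43  0.73  0.15  1.89 -0.2   0.54 -1.72]
shift [15.1 -0.6 -5.5]
rot(tool) [-0.019  0.001 -0.003]
```

View pics/i1.png

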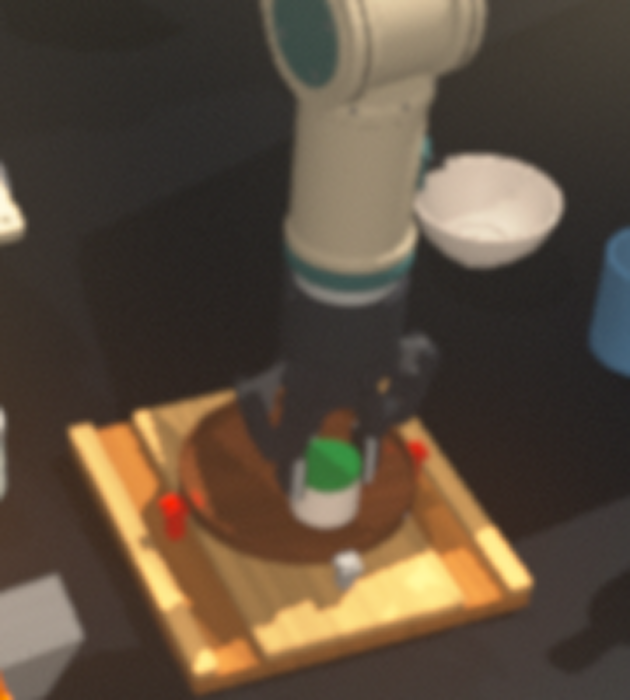

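```bash
python3 -m handwheel '-1 5 0 -4 0 0 0;-1 4 0 -2 0 0 0;-1 3 0 0 0 0 0;-1 2 0 0 0 0 0;-1 0 0 0 0 0 0';python3 g.py 541 164 71 -1.55
```

```text
clock: 30.2
eef_pos: [543.2, 165.7, 72.8]
tool_rot: [1.654, 1.565, 0.085]
force: [0.7, -0.3, -1.2]
width: 42.0
t 30.2 pos [543.2 165.7  72.8] zyaw -1.569 xdir [ 0.006  0.001 -1.   ] F [ 0.7 -0.3 -1.2] w 42.0 q [-0.44  0.75  0.15  1.89 -0.2   0.51 -1.72]
shift [ 1.8 -2.2  1.7]
rot(tool) [-0.019 -0.    -0.006]
```

```bash
python3 -m handwheel '-1 1.5 -1 0 0 0 0;-1 1 0 0 0 0 0;-1 0 0 0 0 0 0';python3 g.py 541 164 71 -1.55
```

```text
clock: 30.5
eef_pos: [542.2, 165.7, 70.7]
tool_rot: [1.682, 1.564, 0.113]
force: [-0.0, 0.6, 0.6]
width: 42.0
t 30.5 pos [542.2 165.7  70.7] zyaw -1.569 xdir [ 0.006  0.001 -1.   ] F [-0.   0.6  0.6] w 42.0 q [-0.44  0.75  0.15  1.89 -0.21  0.5  -1.72]
shift [-0.3 -1.2  1.7]
rot(tool) [-0.019 -0.001 -0.006]
```

Supported now (force went to +0.6). Release and raise.

```bash
python3 -m handwheel '-.5 0 0 0 0 0 0;-.2 0 0 0 0 0 0;0 0 0 0 0 0 0;.3 0 0 0 0 0 0;.3 0 0 0 0 0 0;.3 -15 0 0 0 0 0;.5 -30 0 0 0 0 0;.9 -40 0 0 0 0 0;.9 -40 0 0 0 0 0;.9 -30 0 0 0 0 0';python3 g.py 485.4 -85.7 220 -1.125;  python3 - <<'E'
from h import *
crop('scene','pics/i2.png',170,150,460,350,2.7)
crop('top','pics/i3.png',180,150,460,330,2.8)
E
```

```text
clock: 31.5
eef_pos: [538.9, 164.5, 226.6]
tool_rot: [-0.681, 1.567, -2.251]
force: [0.9, 0.2, -0.5]
width: 81.3
t 31.5 pos [538.9 164.5 226.6] zyaw -1.569 xdir [-0.002 -0.003 -1.   ] F [ 0.9  0.2 -0.5] w 81.3 q [-0.49  0.53  0.22  1.78 -0.15  0.85 -1.77]
shift [  7.4 -53.8 250.1]
rot(tool) [-0.444  0.002  0.003]
```

View pics/i2.png

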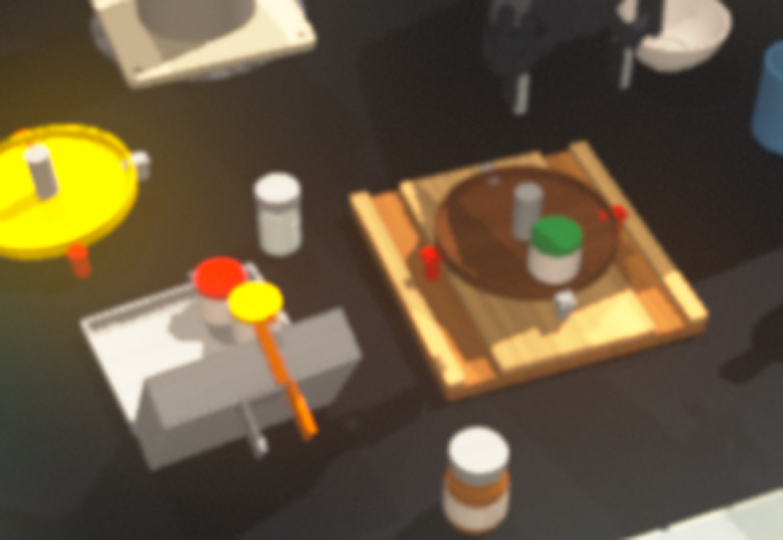

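View pics/i3.png

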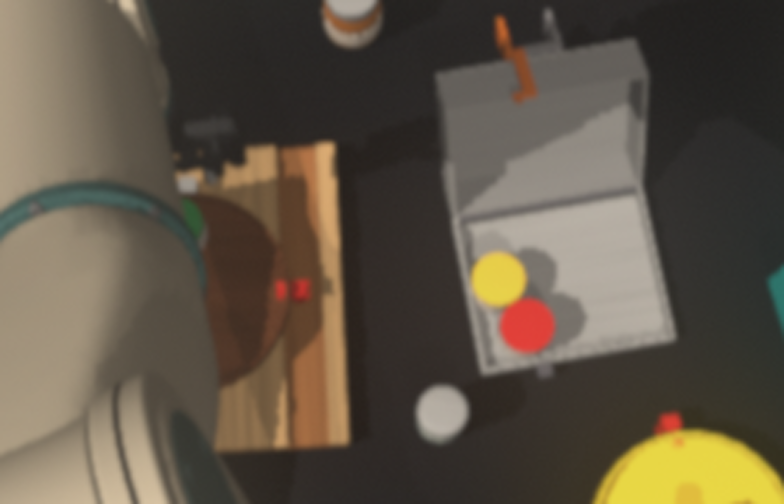

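```bash
python3 -m handwheel '.9 0 -3 15 0 0 0;.9 0 -6 28 0 0 0;.9 0 -6 30 0 0 0;.9 0 -6 30 0 0 0;.9 0 -6 30 0 0 0;.9 0 -6 30 0 0 0;.9 0 -6 30 0 0 0;.9 0 -6 28 0 0 0;.9 0 -4 20 0 0 0';python3 -m handwheel '.9 0 0 0 -.14 0 0;.9 0 0 0 -.14 0 0;.9 0 0 0 -.14 0 0;.9 0 0 0 0 0 0';python3 g.py 485.4 -85.7 110 -1.125
```

```text
clock: 32.5
eef_pos: [481.0, -90.0, 219.6]
tool_rot: [-1.342, 1.557, -2.909]
force: [0.1, 1.5, -0.7]
width: 81.1
clock: 32.9
eef_pos: [472.5, -99.2, 214.8]
tool_rot: [-1.783, 1.544, -2.928]
force: [-0.4, -0.1, 0.2]
width: 81.7
t 32.9 pos [472.5 -99.2 214.8] zyaw -1.145 xdir [-0.026 -0.006 -1.   ] F [-0.4 -0.1  0.2] w 81.7 q [ 0.06  0.44  0.11  1.98 -0.06  0.75 -0.94]
shift [104.3  20.1  -6.4]
rot(tool) [-0.02  -0.006  0.026]
```

```bash
python3 -m handwheel '.9 10 8 -3 -.01 0 .02;.9 25 8 -2 0 0 0;.9 25 2 0 0 0 0;.9 25 0 0 0 0 0;.9 10 0 0 0 0 0;.9 0 0 0 0 0 0';python3 g.py 485.4 -85.7 70 -1.125
python3 - <<'E'
from h import *
crop('scene','pics/j1.png',170,170,320,340,4)
E
```

```text
clock: 33.5
eef_pos: [481.2, -90.8, 113.5]
tool_rot: [-2.087, 1.557, 3.038]
force: [0.0, -0.5, 0.2]
width: 81.3
t 33.5 pos [481.2 -90.8 113.5] zyaw -1.159 xdir [-0.014  0.001 -1.   ] F [ 0.  -0.5  0.2] w 81.3 q [ 0.07  0.61  0.08  2.06 -0.1   0.49 -0.93]
shift [43.4  6.4 -2.7]
rot(tool) [-0.034 -0.007  0.012]
```

View pics/j1.png

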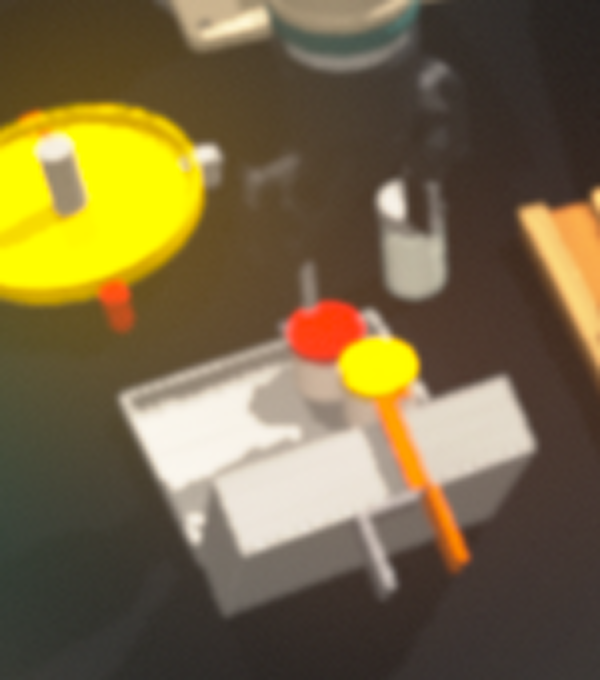

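```bash
python3 -m handwheel '.9 0 4 -1 -.03 -.005 .01;.9 8 3 -1 0 0 0;.9 12 0 0 0 0 0;.9 12 0 0 0 0 0;.9 0 0 0 0 0 0';python3 g.py 485.4 -85.7 28 -1.125
```

```text
clock: 34.05
eef_pos: [490.3, -86.1, 83.0]
tool_rot: [1.115, 1.564, -0.013]
force: [-0.1, -0.3, 0.6]
width: 81.1
t 34.05 pos [490.3 -86.1  83. ] zyaw -1.128 xdir [ 0.007 -0.    -1.   ] F [-0.1 -0.3  0.6] w 81.1 q [ 0.08  0.67  0.06  2.07 -0.1   0.4  -0.91]
shift [55.  -4.6 -2.6]
rot(tool) [-0.003  0.003 -0.006]
```

```bash
python3 -m handwheel '.9 10 -4 -2 0 0 0;.9 12 0 0 0 0 0;.9 12 0 0 0 0 0;.9 10 0 0 0 0 0;.9 0 0 0 0 0 0';python3 g.py 485.4 -85.7 28 -1.125
```

```text
clock: 34.55
eef_pos: [487.6, -86.0, 36.5]
tool_rot: [1.089, 1.562, -0.039]
force: [-0.5, -1.0, 0.2]
width: 81.4
t 34.55 pos [487.6 -86.   36.5] zyaw -1.128 xdir [ 0.009 -0.    -1.   ] F [-0.5 -1.   0.2] w 81.4 q [ 0.09  0.75  0.04  2.1  -0.11  0.28 -0.91]
shift [ 8.4 -1.9 -1.3]
rot(tool) [-0.003  0.004 -0.008]
```

```bash
python3 -m handwheel '.9 6 -1 -1 0 0 0;.9 2.5 0 0 0 0 0;.9 0 0 0 0 0 0';python3 g.py 485.4 -85.7 28 -1.125; python3 -m handwheel '.5 0 0 0 0 0 0;.2 0 0 0 0 0 0;0 0 0 0 0 0 0;-1 0 0 0 0 0 0;-1 0 0 0 0 0 0;-1 0 0 0 0 0 0;-1 0 0 0 0 0 0;-1 0 0 0 0 0 0;-1 0 0 0 0 0 0'; python3 g.py
```

```text
clock: 34.85
eef_pos: [486.5, -85.6, 27.1]
tool_rot: [1.085, 1.562, -0.043]
force: [0.7, 0.1, -0.0]
width: 81.2
t 34.85 pos [486.5 -85.6  27.1] zyaw -1.128 xdir [ 0.009 -0.    -1.   ] F [ 0.7  0.1 -0. ] w 81.2 q [ 0.09  0.77  0.04  2.11 -0.11  0.26 -0.9 ]
shift [-0.9 -1.1 -0.4]
rot(tool) [-0.003  0.004 -0.008]
clock: 35.75
eef_pos: [488.0, -87.0, 28.4]
tool_rot: [0.953, 1.558, -0.176]
force: [-0.5, -1.1, -0.1]
width: 42.0
t 35.75 pos [488.  -87.   28.4] zyaw -1.129 xdir [ 0.013 -0.002 -1.   ] F [-0.5 -1.1 -0.1] w 42.0 q [ 0.09  0.77  0.04  2.1  -0.11  0.26 -0.9 ]
```

```bash
python3 -m handwheel '-1 -8 0 0 0 0 0;-1 -10 0 0 0 0 0;-1 -15 0 0 0 0 0;-1 -20 0 0 0 0 0;-1 -30 0 0 0 0 0;-1 -30 0 0 0 0 0;-1 -30 0 0 0 0 0;-1 -30 0 0 0 0 0;-1 -15 0 0 0 0 0;-1 0 0 0 0 0 0'; python3 g.py 472 205 210 .52;  python3 - <<'E'
from h import *
crop('scene','pics/j2.png',170,120,320,340,3)
E
```

```text
clock: 36.75
eef_pos: [483.3, -84.6, 230.1]
tool_rot: [1.142, 1.557, 0.014]
force: [0.3, -1.4, -0.6]
width: 42.0
t 36.75 pos [483.3 -84.6 230.1] zyaw -1.127 xdir [ 0.014  0.    -1.   ] F [ 0.3 -1.4 -0.6] w 42.0 q [ 0.04  0.41  0.11  1.98 -0.07  0.74 -0.94]
shift [  20.   113.8 -266.6]
rot(tool) [-1.647  0.015 -0.005]
```

View pics/j2.png

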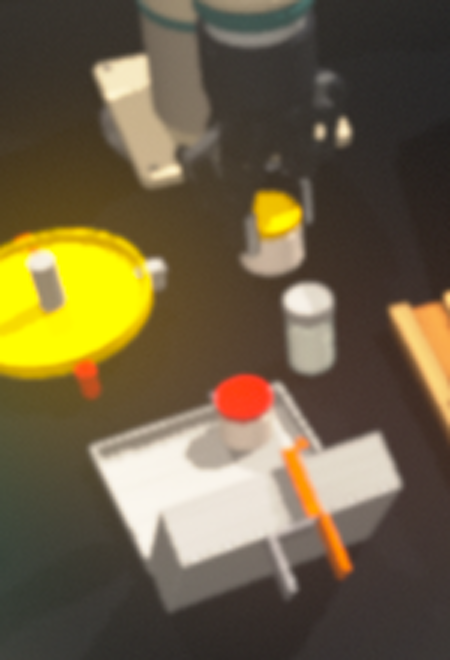

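```bash
python3 -m handwheel '-1 0 8 -15 0 0 0;-1 0 12 -28 0 0 0;-1 0 12 -30 0 0 0;-1 0 13 -30 0 0 0;-1 0 13 -30 0 0 0;-1 0 13 -30 0 0 0;-1 0 13 -30 0 0 0;-1 0 13 -30 0 0 0;-1 0 10 -25 0 0 0;-1 0 5 -10 0 0 0';python3 -m handwheel '-1 0 0 0 -.1 0 0;-1 0 0 0 -.14 0 0;-1 0 0 0 -.14 0 0;-1 0 0 0 -.14 0 0;-1 0 0 0 -.14 0 0;-1 0 0 0 -.14 0 0;-1 0 0 0 -.14 0 0;-1 0 0 0 -.14 0 0;-1 0 0 0 -.14 0 0;-1 0 0 0 -.14 0 0';python3 g.py 472 205 160 .52
```

```text
clock: 37.8
eef_pos: [464.1, 203.0, 217.8]
tool_rot: [-1.457, 1.559, -2.591]
force: [-0.5, -1.1, -1.2]
width: 42.2
clock: 38.8
eef_pos: [458.6, 192.5, 208.4]
tool_rot: [-2.793, 1.536, -2.516]
force: [0.3, -0.2, -1.3]
width: 41.8
t 38.8 pos [458.6 192.5 208.4] zyaw 0.277 xdir [-0.028 -0.02  -0.999] F [ 0.3 -0.2 -1.3] w 41.8 q [-0.25  0.48 -0.3   1.94  0.2   0.79 -0.39]
shift [47.7  9.  17.9]
rot(tool) [-0.243 -0.034  0.008]
```

```bash
python3 -m handwheel '-1 0 3 6 -.12 -.03 .008;-1 10 3 5 -.12 0 0;-1 15 2 5 0 0 0;-1 15 0 0 0 0 0;-1 10 0 0 0 0 0;-1 0 0 0 0 0 0';python3 g.py 472 205 71 .52
```

```text
clock: 39.4
eef_pos: [468.9, 196.7, 152.1]
tool_rot: [-2.922, 1.557, -2.399]
force: [0.0, -0.7, -2.3]
width: 42.4
t 39.4 pos [468.9 196.7 152.1] zyaw 0.523 xdir [-0.01  -0.009 -1.   ] F [ 0.  -0.7 -2.3] w 42.4 q [-0.23  0.58 -0.33  1.98  0.3   0.65 -0.24]
shift [80.9  5.9  7.9]
rot(tool) [ 0.003 -0.013  0.003]
```

```bash
python3 -m handwheel '-1 5 3 4 0 -.01 0;-1 15 3 3 0 0 0;-1 15 0 2 0 0 0;-1 15 0 0 0 0 0;-1 10 0 0 0 0 0;-1 0 0 0 0 0 0';python3 g.py 472 205 71 .52;python3 - <<'E'
from h import *
crop('scene','pics/k1.png',280,130,440,300,4)
E
```

```text
clock: 40.0
eef_pos: [476.1, 207.4, 91.2]
tool_rot: [-0.804, 1.566, -0.283]
force: [0.6, -0.7, -0.5]
width: 42.2
t 40.0 pos [476.1 207.4  91.2] zyaw 0.521 xdir [ 0.005 -0.001 -1.   ] F [ 0.6 -0.7 -0.5] w 42.2 q [-0.29  0.68 -0.27  2.    0.37  0.5  -0.3 ]
shift [20.2  0.1 -4.8]
rot(tool) [0.001 0.004 0.004]
```

View pics/k1.png

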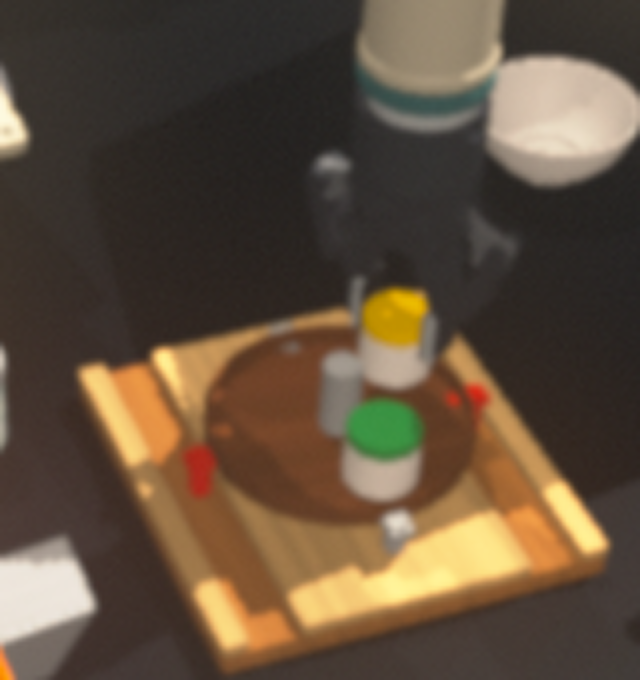

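```bash
python3 -m handwheel '-1 6 0 -3 0 0 0;-1 6 0 -2 0 0 0;-1 4 0 0 0 0 0;-1 3 0 0 0 0 0;-1 0 0 0 0 0 0';python3 g.py 472 205 71 .52
```

```text
clock: 40.55
eef_pos: [473.0, 205.4, 73.2]
tool_rot: [-0.455, 1.562, 0.066]
force: [-0.3, -1.0, -1.0]
width: 42.2
t 40.55 pos [473.  205.4  73.2] zyaw 0.521 xdir [ 0.009  0.001 -1.   ] F [-0.3 -1.  -1. ] w 42.2 q [-0.3   0.71 -0.24  2.03  0.38  0.44 -0.32]
shift [ 2.2  0.2 -1.1]
rot(tool) [0.001 0.008 0.004]
```

```bash
python3 -m handwheel '-1 2 0 0 0 0 0;-1 1 0 0 0 0 0;-1 0 0 0 0 0 0';python3 g.py
```

```text
clock: 40.85
eef_pos: [473.4, 205.5, 71.3]
tool_rot: [-0.484, 1.561, 0.037]
force: [-2.0, -0.1, 0.3]
width: 41.7
t 40.85 pos [473.4 205.5  71.3] zyaw 0.521 xdir [ 0.01  0.   -1.  ] F [-2.  -0.1  0.3] w 41.7 q [-0.31  0.71 -0.24  2.03  0.39  0.44 -0.32]
```

```bash
python3 -m handwheel '-.5 0 0 0 0 0 0;-.2 0 0 0 0 0 0;0 0 0 0 0 0 0;.3 0 0 0 0 0 0;.3 0 0 0 0 0 0;.3 -15 0 0 0 0 0;.5 -30 0 0 0 0 0;.9 -40 0 0 0 0 0;.9 -40 0 0 0 0 0;.9 -30 0 0 0 0 0';python3 g.py 446 -104.7 220 -1.125;  python3 - <<'E'
from h import *
crop('scene','pics/k2.png',170,150,460,350,2.7)
crop('top','pics/k3.png',180,150,460,330,2.8)
E
```

```text
clock: 41.85
eef_pos: [469.7, 204.5, 227.2]
tool_rot: [-1.668, 1.567, -1.146]
force: [0.7, 0.1, -0.0]
width: 81.0
t 41.85 pos [469.7 204.5 227.2] zyaw 0.522 xdir [ 0.001 -0.003 -1.   ] F [ 0.7  0.1 -0. ] w 81.0 q [-0.2   0.47 -0.39  1.9   0.24  0.81 -0.19]
shift [   8.1 -256.2 -174.7]
rot(tool) [1.647 0.003 0.003]
```

View pics/k2.png

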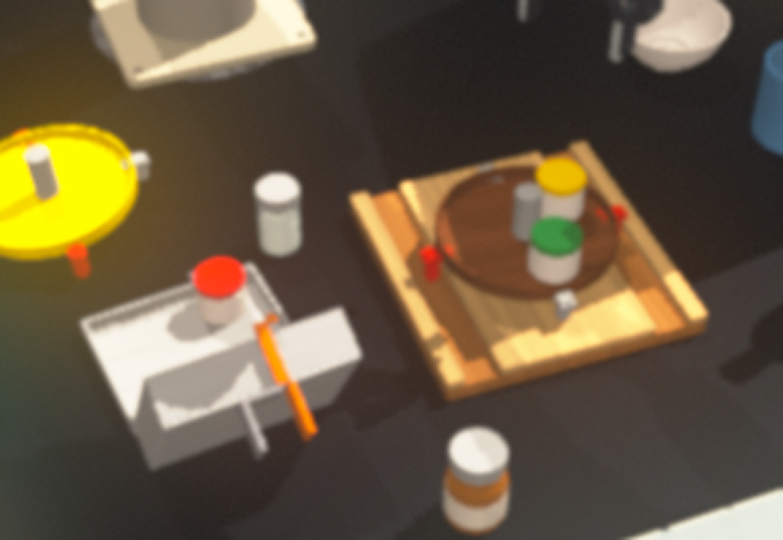

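View pics/k3.png

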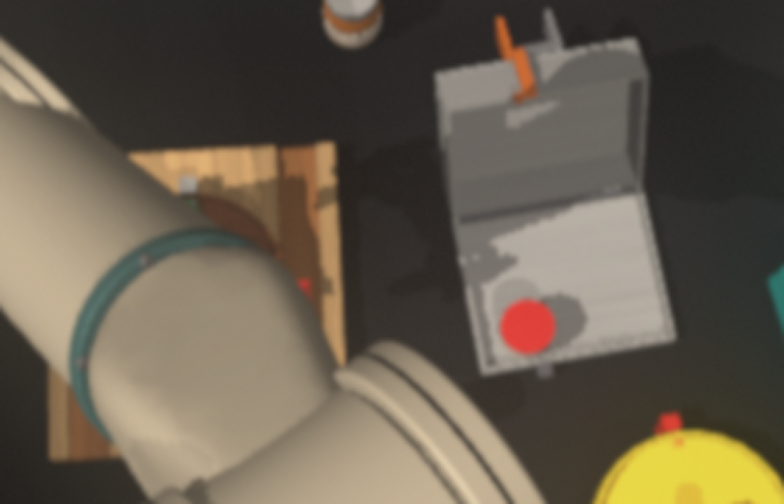

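```bash
python3 -m handwheel '.9 0 -12 -8 0 0 0;.9 0 -25 -17 0 0 0;.9 0 -28 -19 0 0 0;.9 0 -28 -19 0 0 0;.9 0 -28 -19 0 0 0;.9 0 -28 -19 0 0 0;.9 0 -28 -19 0 0 0;.9 0 -28 -19 0 0 0;.9 0 -25 -17 0 0 0;.9 0 -12 -8 0 0 0';python3 -m handwheel '.9 0 0 0 .1 0 0;.9 0 0 0 .14 0 0;.9 0 0 0 .14 0 0;.9 0 0 0 .14 0 0;.9 0 0 0 .14 0 0;.9 0 0 0 .14 0 0;.9 0 0 0 .14 0 0;.9 0 0 0 .14 0 0;.9 0 0 0 .14 0 0;.9 0 0 0 .1 0 0';python3 g.py 446 -104.7 120 -.8
```

```text
clock: 42.95
eef_pos: [438.6, -104.6, 218.7]
tool_rot: [2.831, 1.557, -2.93]
force: [0.1, -0.3, 0.6]
width: 81.1
clock: 43.95
eef_pos: [419.4, -118.4, 205.8]
tool_rot: [-2.207, 1.524, -3.079]
force: [-1.5, -0.0, -0.1]
width: 81.2
t 43.95 pos [ 419.4 -118.4  205.8] zyaw -0.872 xdir [-0.047 -0.003 -0.999] F [-1.5 -0.  -0.1] w 81.2 q [ 0.18  0.4   0.02  2.09  0.    0.7  -0.67]
shift [84.4 32.4  9. ]
rot(tool) [-0.071 -0.029  0.037]
```

```bash
python3 -m handwheel '.9 0 12 3 -.07 -.03 .037;.9 15 10 3 0 0 0;.9 25 6 1 0 0 0;.9 25 0 0 0 0 0;.9 10 0 0 0 0 0;.9 0 0 0 0 0 0';python3 g.py 446 -104.7 70 -.8
python3 - <<'E'
from h import *
crop('scene','pics/l1.png',170,170,320,340,4)
E
```

```text
clock: 44.55
eef_pos: [435.7, -109.6, 121.9]
tool_rot: [-2.113, 1.558, -2.92]
force: [-0.7, -1.1, 0.4]
width: 81.2
t 44.55 pos [ 435.7 -109.6  121.9] zyaw -0.807 xdir [-0.012 -0.003 -1.   ] F [-0.7 -1.1  0.4] w 81.2 q [ 0.18  0.55 -0.    2.16  0.01  0.44 -0.64]
shift [51.8 11.4  3.9]
rot(tool) [-0.007 -0.007  0.011]
```

View pics/l1.png

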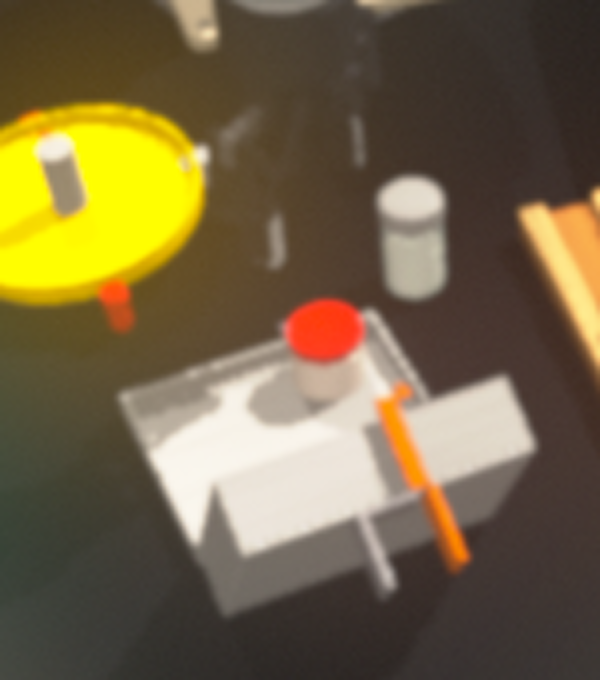

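```bash
python3 -m handwheel '.9 0 7 2 0 -.01 .01;.9 8 6 2 0 0 0;.9 12 1 0 0 0 0;.9 12 0 0 0 0 0;.9 0 0 0 0 0 0';python3 g.py 446 -104.7 30 -.8
```

```text
clock: 45.1
eef_pos: [452.2, -103.3, 90.6]
tool_rot: [0.35, 1.561, -0.458]
force: [-0.2, 0.1, 0.0]
width: 81.1
t 45.1 pos [ 452.2 -103.3   90.6] zyaw -0.808 xdir [ 0.009 -0.005 -1.   ] F [-0.2  0.1  0. ] w 81.1 q [ 0.16  0.62 -0.    2.16  0.01  0.35 -0.65]
shift [60.5 -5.6 -3.8]
rot(tool) [-0.008  0.01  -0.003]
```

```bash
python3 -m handwheel '.9 10 -4 -3 0 0 0;.9 12 -2 -1 0 0 0;.9 12 0 0 0 0 0;.9 10 0 0 0 0 0;.9 0 0 0 0 0 0';python3 g.py 446 -104.7 30 -.8
```

```text
clock: 45.6
eef_pos: [450.4, -104.7, 48.5]
tool_rot: [0.46, 1.554, -0.346]
force: [0.7, -1.2, 0.6]
width: 80.9
t 45.6 pos [ 450.4 -104.7   48.5] zyaw -0.806 xdir [ 0.015 -0.006 -1.   ] F [ 0.7 -1.2  0.6] w 80.9 q [ 0.2   0.71 -0.05  2.19  0.16  0.23 -0.8 ]
shift [18.5 -3.3 -3.3]
rot(tool) [-0.006  0.015 -0.007]
```

```bash
python3 -m handwheel '.9 -15 0 0 0 0 0;.9 -20 0 0 0 0 0;.9 -10 0 0 .1 0 0;.9 0 0 0 .14 0 0;.9 0 0 0 .14 0 0;.9 0 0 0 .14 0 0;.9 0 0 0 .14 0 0;.9 0 0 0 .1 0 0;.9 0 0 0 0 0 -.06;.9 0 0 0 0 0 -.06';python3 g.py 446 -104.7 90 -1.55
```

```text
clock: 46.6
eef_pos: [454.1, -102.7, 104.7]
tool_rot: [-1.57, 1.479, 3.116]
force: [0.7, -0.7, -0.1]
width: 81.1
t 46.6 pos [ 454.1 -102.7  104.7] zyaw -1.597 xdir [-0.091  0.002 -0.996] F [ 0.7 -0.7 -0.1] w 81.1 q [ 0.05  0.63  0.15  2.06 -0.15  0.54 -1.29]
shift [15.4 -6.6  2.2]
rot(tool) [-0.047 -0.002  0.091]
```

```bash
python3 -m handwheel '.9 0 -5 1 0 0 0;.9 12 -2 1 0 0 0;.9 12 1 0 0 0 0;.9 12 1 0 0 0 0;.9 0 0 0 0 0 0';python3 g.py 445 -104.7 30 -1.55
```

```text
clock: 47.1
eef_pos: [448.0, -103.4, 71.9]
tool_rot: [-1.596, 1.492, 3.093]
force: [0.4, 0.6, 0.5]
width: 80.9
t 47.1 pos [ 448.  -103.4   71.9] zyaw -1.594 xdir [-0.078  0.004 -0.997] F [0.4 0.6 0.5] w 80.9 q [ 0.08  0.69  0.12  2.11 -0.16  0.44 -1.27]
shift [42.   0.3  1.4]
rot(tool) [-0.044 -0.004  0.078]
```

```bash
python3 -m handwheel '.9 10 0 1 0 0 0;.9 12 0 0 0 0 0;.9 11 0 0 0 0 0;.9 8 0 0 0 0 0;.9 0 0 0 0 0 0';python3 g.py 445 -104.7 29 -1.55
```

```text
clock: 47.6
eef_pos: [444.6, -104.7, 30.8]
tool_rot: [-1.602, 1.497, 3.087]
force: [0.3, -0.2, 0.2]
width: 81.0
t 47.6 pos [ 444.6 -104.7   30.8] zyaw -1.594 xdir [-0.073  0.004 -0.997] F [ 0.3 -0.2  0.2] w 81.0 q [ 0.1   0.76  0.09  2.13 -0.17  0.33 -1.26]
shift [ 1.8  0.6 -0. ]
rot(tool) [-0.044 -0.004  0.073]
```

```bash
python3 -m handwheel '.5 2 0 0 0 0 0;.2 0 0 0 0 0 0;0 0 0 0 0 0 0;-1 0 0 0 0 0 0;-1 0 0 0 0 0 0;-1 0 0 0 0 0 0;-1 0 0 0 0 0 0;-1 0 0 0 0 0 0;-1 0 0 0 0 0 0'; python3 g.py; python3 -m handwheel '-1 -8 0 0 0 0 0;-1 -10 -1 0 0 0 0;-1 -15 -1 0 0 0 0;-1 -20 -1 0 0 0 0;-1 -30 -2 0 0 0 .02;-1 -30 0 0 0 0 .02;-1 -30 0 0 0 0 .02;-1 -30 0 0 0 0 .01;-1 -15 0 0 0 0 0;-1 0 0 0 0 0 0'; python3 g.py 472 124 210 -.52;  python3 - <<'E'
from h import *
crop('scene','pics/l2.png',170,120,320,340,3)
E
```

```text
clock: 48.5
eef_pos: [445.4, -104.8, 29.7]
tool_rot: [-1.598, 1.5, 3.092]
force: [-0.4, -0.1, -1.1]
width: 42.1
t 48.5 pos [ 445.4 -104.8   29.7] zyaw -1.594 xdir [-0.071  0.004 -0.997] F [-0.4 -0.1 -1.1] w 42.1 q [ 0.1   0.77  0.09  2.13 -0.17  0.32 -1.26]
clock: 49.5
eef_pos: [447.7, -105.3, 231.6]
tool_rot: [2.031, 1.565, 0.436]
force: [0.0, -0.4, -1.3]
width: 42.0
t 49.5 pos [ 447.7 -105.3  231.6] zyaw -1.595 xdir [ 0.005  0.002 -1.   ] F [ 0.  -0.4 -1.3] w 42.0 q [ 0.03  0.37  0.19  2.04 -0.11  0.73 -1.31]
shift [  22.3   18.7 -229.8]
rot(tool) [-1.075  0.    -0.006]
```

View pics/l2.png

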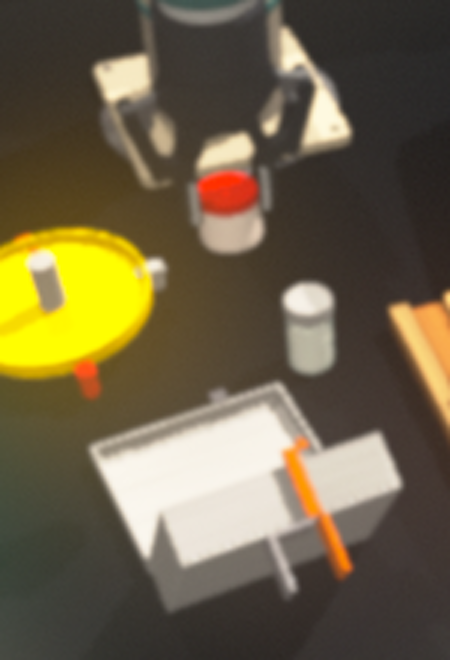

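```bash
python3 -m handwheel '-1 0 1 -12 0 0 0;-1 0 2 -25 0 0 0;-1 0 3 -30 0 0 0;-1 0 3 -30 0 0 0;-1 0 3 -30 0 0 0;-1 0 3 -30 0 0 0;-1 0 3 -30 0 0 0;-1 0 2 -25 0 0 0;-1 0 1 -12 0 0 0;-1 0 0 0 0 0 0';python3 -m handwheel '-1 0 0 0 -.1 0 0;-1 0 0 0 -.14 0 0;-1 0 0 0 -.14 0 0;-1 0 0 0 -.14 0 0;-1 0 0 0 -.14 0 0;-1 0 0 0 -.14 0 0;-1 0 0 0 -.14 0 0;-1 0 0 0 -.08 0 0;-1 0 0 0 0 0 -.07;-1 0 0 0 0 0 0';python3 g.py 472 124 150 -.52
```

```text
clock: 50.55
eef_pos: [465.4, 133.6, 219.6]
tool_rot: [-1.587, 1.55, 3.104]
force: [-0.4, -1.1, -1.4]
width: 42.3
clock: 51.55
eef_pos: [459.5, 116.2, 214.0]
tool_rot: [-1.806, 1.467, -2.353]
force: [-0.1, 0.3, -0.7]
width: 42.0
t 51.55 pos [459.5 116.2 214. ] zyaw -0.548 xdir [-0.073 -0.074 -0.995] F [-0.1  0.3 -0.7] w 42.0 q [-0.26  0.46 -0.11  1.95  0.12  0.84 -1.  ]
shift [62.1 19.6  8.1]
rot(tool) [-0.027 -0.026  0.101]
```

```bash
python3 -m handwheel '-1 5 7 3 -.03 -.026 .03;-1 15 7 3 0 0 0;-1 20 3 1 0 0 0;-1 20 1 0 0 0 0;-1 10 0 0 0 0 0;-1 0 0 0 0 0 0';python3 g.py 472 124 73 -.52;python3 - <<'E'
from h import *
crop('scene','pics/m1.png',280,130,440,300,4)
E
```

```text
clock: 52.15
eef_pos: [470.7, 115.6, 139.4]
tool_rot: [-1.563, 1.501, -2.088]
force: [0.4, -0.8, -1.3]
width: 42.1
t 52.15 pos [470.7 115.6 139.4] zyaw -0.525 xdir [-0.035 -0.061 -0.998] F [ 0.4 -0.8 -1.3] w 42.1 q [-0.27  0.57 -0.09  2.02  0.16  0.61 -1.01]
shift [65.7 12.6 -3.1]
rot(tool) [-0.005  0.     0.07 ]
```

View pics/m1.png

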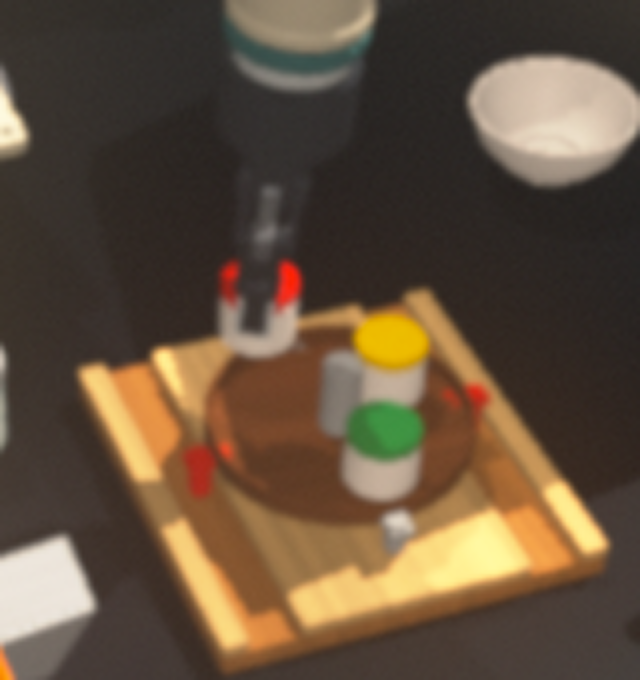

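```bash
python3 -m handwheel '-1 8 6 -1 0 0 0;-1 14 5 -1 0 0 0;-1 14 1 0 0 0 0;-1 10 1 0 0 0 0;-1 0 0 0 0 0 0';python3 g.py 472 124 73 -.52
```

```text
clock: 52.7
eef_pos: [477.9, 127.2, 94.0]
tool_rot: [-1.466, 1.508, -1.992]
force: [-0.6, 0.1, -0.7]
width: 42.0
t 52.7 pos [477.9 127.2  94. ] zyaw -0.526 xdir [-0.025 -0.057 -0.998] F [-0.6  0.1 -0.7] w 42.0 q [-0.3   0.66 -0.07  2.03  0.18  0.5  -1.05]
shift [21.2 -4.4 -3.7]
rot(tool) [-0.006  0.006  0.062]
```

```bash
python3 -m handwheel '-1 7 -2 -2 0 .006 -.008;-1 6 -2 -1 0 0 0;-1 4 0 0 0 0 0;-1 2 0 0 0 0 0;-1 0 0 0 0 0 0';python3 g.py 472 124 73 -.52
```

```text
clock: 53.2
eef_pos: [473.2, 124.2, 74.9]
tool_rot: [-1.547, 1.502, -2.074]
force: [0.3, 0.1, -0.1]
width: 42.3
t 53.2 pos [473.2 124.2  74.9] zyaw -0.527 xdir [-0.033 -0.06  -0.998] F [ 0.3  0.1 -0.1] w 42.3 q [-0.3   0.69 -0.06  2.05  0.19  0.46 -1.05]
shift [ 2.  -0.7 -1. ]
rot(tool) [-0.007  0.001  0.069]
```

```bash
python3 -m handwheel '-1 2 0 0 0 0 0;-1 1 0 0 0 0 0;-1 0 0 0 0 0 0';python3 g.py 472 124 73 -.52;python3 -m handwheel '-.5 0 0 0 0 0 0;-.2 0 0 0 0 0 0;0 0 0 0 0 0 0;.3 0 0 0 0 0 0;.3 0 0 0 0 0 0;.3 -15 -1 0 0 0 0;.5 -30 -1 0 0 0 0;.9 -40 -1 0 0 0 .02;.9 -40 -1 0 0 0 .02;.9 -30 0 0 0 0 .02'; python3 g.py;  python3 - <<'E'
from h import *
crop('scene','pics/m2.png',280,130,440,300,4)
crop('top','pics/m3.png',180,150,460,330,2.8)
E
```

```text
clock: 53.5
eef_pos: [473.5, 124.1, 72.2]
tool_rot: [-1.538, 1.503, -2.065]
force: [-0.4, 1.0, -0.1]
width: 42.4
t 53.5 pos [473.5 124.1  72.2] zyaw -0.527 xdir [-0.032 -0.06  -0.998] F [-0.4  1.  -0.1] w 42.4 q [-0.31  0.69 -0.06  2.05  0.19  0.46 -1.05]
shift [-0.7 -0.9 -1.3]
rot(tool) [-0.007  0.002  0.068]
clock: 54.5
eef_pos: [473.3, 128.4, 228.6]
tool_rot: [-1.861, 1.557, -2.386]
force: [0.1, -0.7, -0.4]
width: 80.5
t 54.5 pos [473.3 128.4 228.6] zyaw -0.525 xdir [-0.01  -0.009 -1.   ] F [ 0.1 -0.7 -0.4] w 80.5 q [-0.22  0.43 -0.15  1.95  0.1   0.78 -0.95]
```

View pics/m2.png

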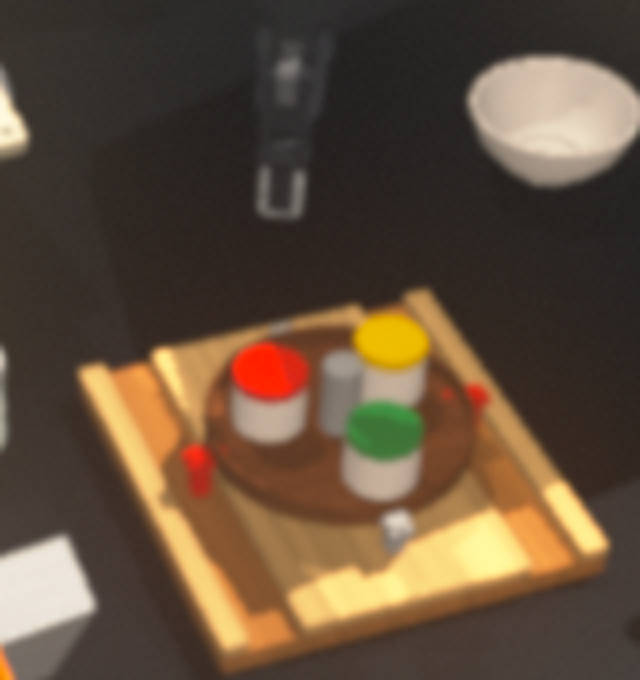

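```bash
python3 g.py 672 -126 250 -1.48; python3 -m handwheel '.7 -10 -5 20 0 0 0;.7 -10 -9 30 0 0 0;.7 0 -9 32 0 0 0;.7 0 -9 32 0 0 0;.7 0 -9 32 0 0 0;.7 0 -9 32 0 0 0;.7 0 -9 32 0 0 0;.7 0 -9 32 0 0 0;.7 0 -9 32 0 0 0;.7 0 -9 30 0 0 0';python3 g.py 672 -126 250 -1.48
```

```text
t 54.6 pos [475.4 128.5 230.5] zyaw -0.526 xdir [-0.004 -0.008 -1.   ] F [0.9 0.3 0.2] w 81.3 q [-0.22  0.42 -0.15  1.95  0.1   0.78 -0.95]
shift [ -18.2 -121.5  297.8]
rot(tool) [0.954 0.005 0.008]
clock: 55.6
eef_pos: [697.6, -100.6, 243.5]
tool_rot: [-2.194, 1.553, -2.709]
force: [0.3, -0.4, -0.1]
width: 72.7
t 55.6 pos [ 697.6 -100.6  243.5] zyaw -0.515 xdir [-0.016 -0.008 -1.   ] F [ 0.3 -0.4 -0.1] w 72.7 q [ 0.16  0.72 -0.12  1.32  0.1   1.13 -0.49]
shift [ -5.8 -34.8  -9.9]
rot(tool) [ 0.965 -0.003  0.019]
```

```bash
python3 -m handwheel '.7 0 -12 -4 .12 0 .019;.7 0 -10 0 .14 0 0;.7 0 0 0 .14 0 0;.7 0 0 0 .14 0 0;.7 0 0 0 .14 0 0;.7 0 0 0 .14 0 0;.7 0 0 0 .1 0 0;.7 0 0 0 0 0 0';python3 g.py 673 -126 150 -1.48
```

```text
clock: 56.4
eef_pos: [679.1, -125.0, 229.4]
tool_rot: [-1.885, 1.547, 2.917]
force: [0.2, -0.1, -0.4]
width: 72.7
t 56.4 pos [ 679.1 -125.   229.4] zyaw -1.482 xdir [-0.023  0.005 -1.   ] F [ 0.2 -0.1 -0.4] w 72.7 q [ 0.07  0.72  0.13  1.38 -0.1   1.08 -1.26]
shift [79.5 -4.4  1. ]
rot(tool) [-0.002 -0.007  0.022]
```

```bash
python3 -m handwheel '.7 20 -3 0 0 0 .02;.7 25 -2 0 0 0 0;.7 25 0 0 0 0 0;.7 10 0 0 0 0 0;.7 0 0 0 0 0 0';python3 g.py 673 -126 80 -1.48;python3 - <<'E'
from h import *
crop('scene','pics/n1.png',170,170,320,340,4)
E
```

```text
clock: 56.9
eef_pos: [672.6, -124.3, 144.3]
tool_rot: [-2.583, 1.562, 2.232]
force: [-0.2, 0.1, 0.7]
width: 72.6
t 56.9 pos [ 672.6 -124.3  144.3] zyaw -1.469 xdir [-0.005  0.007 -1.   ] F [-0.2  0.1  0.7] w 72.6 q [ 0.08  0.78  0.11  1.49 -0.11  0.88 -1.24]
shift [64.2  0.5  2.2]
rot(tool) [ 0.011 -0.007  0.004]
```

View pics/n1.png

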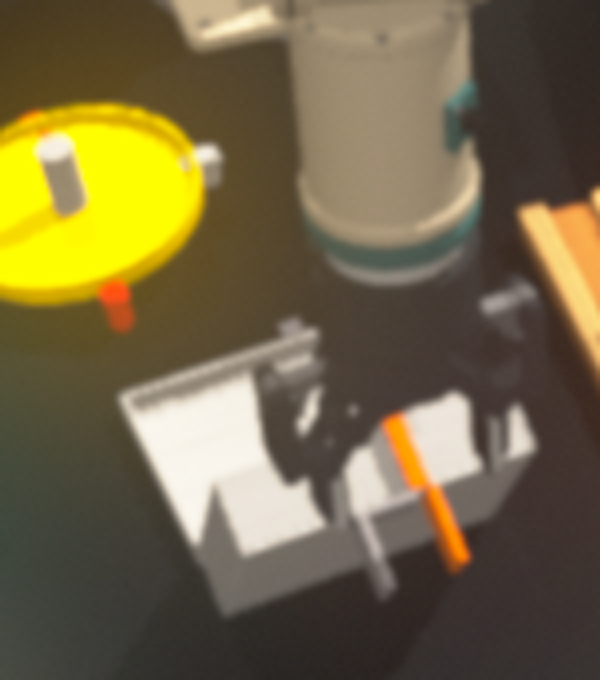

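```bash
python3 -m handwheel '.7 15 0 0 0 0 0;.7 15 0 0 0 0 0;.7 15 0 0 0 0 0;.7 14 0 0 0 0 0;.7 0 0 0 0 0 0';python3 g.py 672 -125 80 -1.48
```

```text
clock: 57.45
eef_pos: [674.8, -124.3, 83.5]
tool_rot: [2.992, 1.565, 1.525]
force: [-0.6, 0.4, -0.0]
width: 72.4
t 57.45 pos [ 674.8 -124.3   83.5] zyaw -1.467 xdir [ 0.     0.006 -1.   ] F [-0.6  0.4 -0. ] w 72.4 q [ 0.09  0.86  0.1   1.53 -0.12  0.76 -1.23]
shift [ 3.5 -2.8  0.5]
rot(tool) [ 0.013 -0.006 -0.001]
```

```bash
python3 -m handwheel '.5 3 -2 0 0 0 0;.3 0 0 0 0 0 0;.1 0 0 0 0 0 0;-.1 0 0 0 0 0 0;-1 0 0 0 0 0 0;-1 0 0 0 0 0 0;-1 0 0 0 0 0 0;-1 0 0 0 0 0 0;-1 0 0 0 0 0 0;-1 0 0 0 0 0 0';python3 arc.py 146 2.6014 1.7 7;python3 - <<'E'
from h import *
crop('scene','pics/n2.png',170,170,320,340,4)
E
```

```text
clock: 58.45
eef_pos: [673.6, -131.0, 82.2]
tool_rot: [1.576, 1.566, 0.098]
force: [0.8, -2.4, -1.7]
width: 32.0
t 58.45 theta 2.043 r 145.8 phi 0.5582 lat -10.1 F [ 0.8 -2.4 -1.7] w 32.0 xdir [ 0.005  0.    -1.   ] zyaw -1.478 q [ 0.09  0.86  0.1   1.53 -0.12  0.75 -1.23]
[-6.1 -3.7  0. ]
[-5.8 -4.2  0. ]
[-5.6 -4.5  0. ]
[-5.4 -4.7  0. ]
[-5.1 -5.   0. ]
[-4.9 -5.2  0. ]
[-4.6 -5.5  0. ]
```

View pics/n2.png

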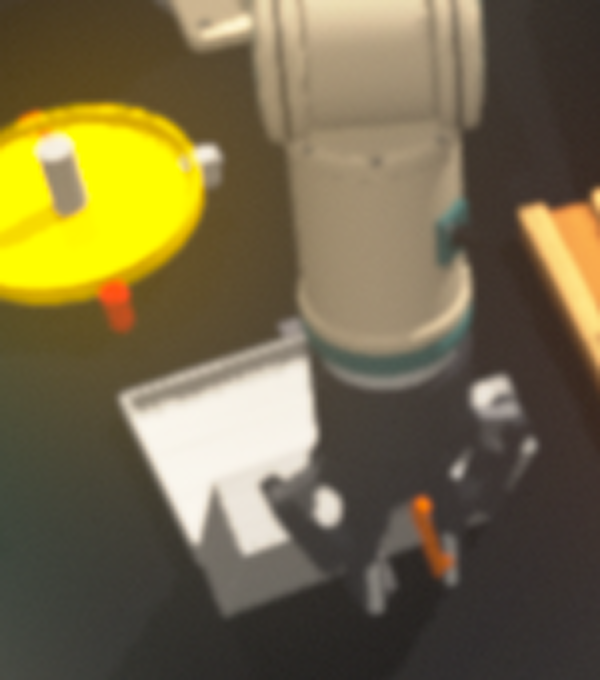

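Both plates pinched. Swinging back along the arc.

```bash
python3 -m handwheel '-1 -6 -4 0 0 0 0;-1 -6 -4 0 0 0 0;-1 -6 -4.5 0 0 0 0;-1 -5.5 -5 0 0 0 0;-1 -5 -5 0 0 0 0;-1 -5 -5 0 0 0 0;-1 -5 -5.5 0 0 0 0;-1 0 0 0 0 0 0';python3 arc.py 146 2.6014 1.25 9
```

```text
clock: 59.3
eef_pos: [636.1, -134.7, 121.8]
tool_rot: [1.084, 1.568, -0.391]
force: [-0.0, -1.6, -6.7]
width: 32.0
t 59.3 theta 1.665 r 145.0 phi 0.9363 lat -10.0 F [-0.  -1.6 -6.7] w 32.0 xdir [ 0.002 -0.001 -1.   ] zyaw -1.476 q [ 0.1   0.76  0.11  1.62 -0.11  0.76 -1.22]
[-4.7 -4.9  0. ]
[-3.6 -5.7  0. ]
[-3.4 -5.8  0. ]
[-3.1 -6.   0. ]
[-2.8 -6.1  0. ]
[-2.5 -6.2  0. ]
[-2.2 -6.4  0. ]
[-1.9 -6.5  0. ]
[-1.6 -6.5  0. ]
```

```bash
python3 -m handwheel '-1 -4.5 -5.5 0 0 0 0;-1 -3.5 -6 0 0 0 0;-1 -3.5 -6 0 0 0 0;-1 -3 -6 0 0 0 0;-1 -3 -6 0 0 0 0;-1 -2.5 -6.5 0 0 0 0;-1 -2 -6.5 0 0 0 0;-1 -2 -6.5 0 0 0 0;-1 -1.5 -6.5 0 0 0 0;-1 0 0 0 0 0 0';python3 arc.py 146 2.6014 .8 9
```

```text
clock: 60.3
eef_pos: [576.2, -140.3, 148.3]
tool_rot: [1.253, 1.568, -0.223]
force: [0.7, -2.9, -10.4]
width: 31.8
t 60.3 theta 1.209 r 145.6 phi 1.3923 lat -9.6 F [  0.7  -2.9 -10.4] w 31.8 xdir [ 0.003 -0.001 -1.   ] zyaw -1.476 q [ 0.12  0.66  0.11  1.77 -0.1   0.71 -1.19]
[-1.4 -6.5  0. ]
[-0.8 -6.6  0. ]
[-0.5 -6.6  0. ]
[-0.1 -6.6  0. ]
[ 0.2 -6.6  0. ]
[ 0.5 -6.6  0. ]
[ 0.8 -6.6  0. ]
[ 1.1 -6.6  0. ]
[ 1.3 -6.5  0. ]
```

```bash
python3 -m handwheel '-1 0 -6.5 0 0 0 0;-1 0 -6.5 0 0 0 0;-1 0 -6.5 0 0 0 0;-1 0 -6.5 0 0 0 0;-1 .5 -6.5 0 0 0 0;-1 .5 -6.5 0 0 0 0;-1 1 -6.5 0 0 0 0;-1 1 -6.5 0 0 0 0;-1 1.5 -6.5 0 0 0 0;-1 0 0 0 0 0 0';python3 arc.py 145 2.6014 .4 8
```

```text
clock: 61.3
eef_pos: [531.2, -144.6, 149.9]
tool_rot: [1.413, 1.532, -0.061]
force: [3.5, -3.6, -17.7]
width: 31.5
t 61.3 theta 0.895 r 146.2 phi 1.7062 lat -9.4 F [  3.5  -3.6 -17.7] w 31.5 xdir [ 0.039 -0.002 -0.999] zyaw -1.475 q [ 0.16  0.59  0.09  1.92 -0.11  0.59 -1.15]
[ 2.3 -8.8  0. ]
[ 1.7 -8.8  0. ]
[ 2.2 -8.7  0. ]
[ 2.8 -8.5  0. ]
[ 3.3 -8.3  0. ]
[ 3.8 -8.1  0. ]
[ 4.3 -7.9  0. ]
[ 4.8 -7.6 -0. ]
```

```bash
python3 -m handwheel '-1 4 -2 0 0 0 -.02;-1 3 -2 0 0 0 -.02;-1 0 0 0 0 0 0';python3 arc.py 144 2.6014 .4 8;python3 - <<'E'
from h import *
crop('scene','pics/n3.png',170,150,310,320,4)
E
```

```text
clock: 61.6
eef_pos: [532.5, -144.5, 150.0]
tool_rot: [0.956, 1.558, -0.518]
force: [7.9, -5.0, -29.2]
width: 31.8
t 61.6 theta 0.906 r 146.2 phi 1.695 lat -9.3 F [  7.9  -5.  -29.2] w 31.8 xdir [ 0.011 -0.006 -1.   ] zyaw -1.474 q [ 0.14  0.61  0.11  1.89 -0.1   0.63 -1.17]
[ 3.5 -8.8  0. ]
[ 1.9 -8.9  0. ]
[ 2.5 -8.8  0. ]
[ 3.  -8.6  0. ]
[ 3.5 -8.4  0. ]
[ 4.1 -8.2 -0. ]
[ 4.6 -7.9 -0. ]
[ 5.1 -7.6 -0. ]
```

View pics/n3.png

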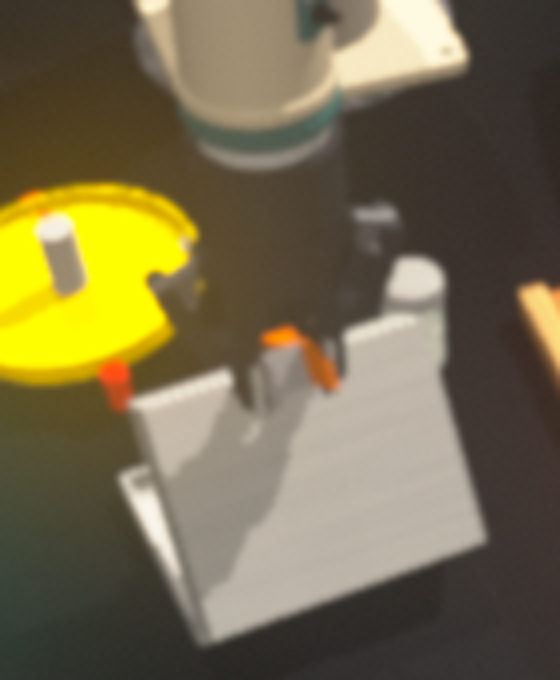

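```bash
python3 -m handwheel '-.2 0 0 0 0 0 0;0 0 0 0 0 0 0;.3 0 0 0 0 0 0;.3 0 0 0 0 0 0;.3 0 0 0 0 0 0';python3 arc.py 144 2.6014 .4 8;python3 -c "
from h import *
print(ctrl.read_state()['torque'])"
```

```text
clock: 62.15
eef_pos: [529.8, -141.7, 150.8]
tool_rot: [0.818, 1.564, -0.649]
force: [-0.5, 0.3, 0.4]
width: 55.7
t 62.15 theta 0.891 r 147.2 phi 1.7107 lat -6.3 F [-0.5  0.3  0.4] w 55.7 xdir [ 0.005 -0.004 -1.   ] zyaw -1.468 q [ 0.14  0.6   0.1   1.9  -0.09  0.64 -1.17]
[ 4.7 -8.3 -0. ]
[ 2.  -8.6 -0. ]
[ 2.5 -8.5 -0. ]
[ 3.  -8.3 -0. ]
[ 3.5 -8.1 -0. ]
[ 4.  -7.9 -0. ]
[ 4.5 -7.6 -0. ]
[ 5.  -7.3 -0. ]
[ 0.00926159  0.01183975 -0.04226503]
```

```bash
cat > push.py <<'E'
from arc import *
def wp(th,f=100,lat=-50,ex=11):
    fx,fz=-np.cos(th),np.sin(th); ux,uz=np.sin(th),np.cos(th)
    x=f*fx+42*ux; z=f*fz+42*uz
    return H+bx*(x+ex)+by*lat+np.array([0,0,z+8])
if __name__=='__main__':
    s=ctrl.read_state();R=Ro.from_euler('xyz',s['tool_rot']).as_matrix()
    print('t',round(s['clock'],2),'pos',s['eef_pos'].round(1),'F',s['force'].round(1),'xdir',R[:,0].round(3),'q',s['qpos'].round(2))
    prev=s['eef_pos']
    for a in sys.argv[1:]:
        w=wp(float(a)); print(a,w.round(1),(R.T@(w-prev)).round(1)); prev=w
E
python3 push.py 1.1 .9 .7
```

```text
t 62.15 pos [ 529.8 -141.7  150.8] F [-0.5  0.3  0.4] xdir [ 0.005 -0.004 -1.   ] q [ 0.14  0.6   0.1   1.9  -0.09  0.64 -1.17]
1.1 [ 557.5 -182.7  132.2] [18.9 23.3 43.6]
.9 [ 536.3 -184.9  128.4] [  3.6 -21.3  -0.1]
.7 [ 516.3 -186.9  120.5] [  7.8 -20.2  -0.1]
```

```bash
python3 -m handwheel '.3 -15 0 0 0 0 0;.3 -30 0 0 0 0 0;.3 -35 0 0 0 0 0;-1 0 15 10 0 0 0;-1 0 25 15 0 0 0;-1 0 25 15 0 0 0;-1 0 10 5 0 0 0;-1 0 0 0 0 0 0';python3 -m handwheel '-1 0 0 0 -.1 0 0;-1 0 0 0 -.15 0 0;-1 0 0 0 -.15 0 0;-1 0 0 0 -.15 0 0;-1 0 0 0 -.15 0 0;-1 0 0 0 -.15 0 0;-1 0 0 0 -.15 0 0;-1 0 0 0 -.15 0 0;-1 0 0 0 -.15 0 0;-1 0 0 0 -.15 0 0';python3 g.py 580 -182 180 .1;python3 - <<'E'
from h import *
crop('scene','pics/o1.png',170,150,310,320,4)
E
```

```text
clock: 62.95
eef_pos: [608.9, -185.4, 238.9]
tool_rot: [0.42, 1.558, -1.05]
force: [-1.1, 0.5, 0.0]
width: -0.1
clock: 63.95
eef_pos: [597.6, -187.2, 240.1]
tool_rot: [-1.819, 1.553, -1.834]
force: [0.0, 0.1, -1.1]
width: -0.1
t 63.95 pos [ 597.6 -187.2  240.1] zyaw -0.014 xdir [-0.005 -0.018 -1.   ] F [ 0.   0.1 -1.1] w -0.1 q [ 0.41  0.6  -0.27  1.58  0.2   0.98  0.06]
shift [ 60.1   6.  -17.4]
rot(tool) [-0.114 -0.005  0.017]
```

View pics/o1.png

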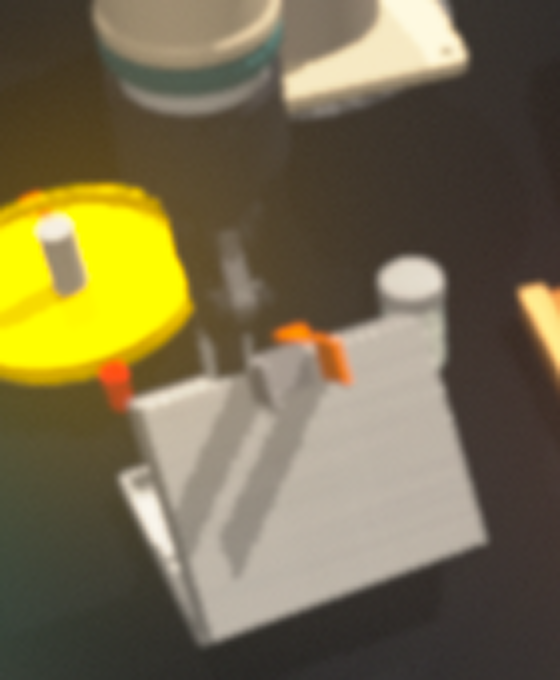

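```bash
sed -i 's/ex=11/ex=14.5/' push.py; python3 -m handwheel '-1 0 3 -5 -.11 0 .017;-1 20 2 0 0 0 0;-1 25 0 0 0 0 0;-1 25 0 0 0 0 0;-1 20 0 0 0 0 0;-1 10 0 0 0 0 0;-1 0 0 0 0 0 0';python3 push.py 1.05 .95 .85 .75 .65 .55
```

```text
clock: 64.7
eef_pos: [586.7, -184.1, 139.5]
tool_rot: [-2.613, 1.562, -2.525]
force: [-0.1, -0.3, 0.7]
width: -0.1
t 64.7 pos [ 586.7 -184.1  139.5] F [-0.1 -0.3  0.7] xdir [-0.007 -0.005 -1.   ] q [ 0.42  0.71 -0.27  1.7   0.26  0.77  0.11]
1.05 [ 555.7 -182.9  131.6] [  8.1   4.  -30.7]
.95 [ 545.  -184.   129.8] [  2.   -0.1 -10.7]
.85 [ 534.6 -185.   126.8] [  3.   -0.1 -10.4]
.75 [ 524.6 -186.   122.9] [  4.   -0.1 -10.1]
.65 [ 515. -187.  118.] [ 5.  -0.1 -9.6]
.55 [ 505.9 -187.9  112.1] [ 5.9 -0.1 -9.1]
```

```bash
python3 -m handwheel '-1 4 0 -10 0 0 0;-1 4 0 -10 0 0 0;-1 1 0 -10 0 0 0;-1 2 0 -10 0 0 0;-1 3 0 -10 0 0 0;-1 0 0 0 0 0 0';python3 push.py .85 .75 .65 .55 .45
```

```text
clock: 65.3
eef_pos: [535.3, -189.5, 129.1]
tool_rot: [-1.842, 1.563, -1.757]
force: [-0.5, -0.1, 0.1]
width: -0.3
t 65.3 pos [ 535.3 -189.5  129.1] F [-0.5 -0.1  0.1] xdir [-0.001 -0.008 -1.   ] q [ 0.45  0.67 -0.26  1.85  0.27  0.66  0.11]
.85 [ 534.6 -185.   126.8] [ 2.2  4.5 -0.2]
.75 [ 524.6 -186.   122.9] [  4.   -0.1 -10.1]
.65 [ 515. -187.  118.] [ 5.  -0.1 -9.6]
.55 [ 505.9 -187.9  112.1] [ 5.9 -0.1 -9.1]
.45 [ 497.5 -188.8  105.3] [ 6.8 -0.1 -8.5]
```

```bash
python3 -m handwheel '-1 4 2 -7 0 0 0;-1 4 1 -7 0 0 0;-1 4 1 -7 0 0 0;-1 0 0 0 0 0 0';python3 push.py .65 .55 .45 .35 .25;python3 - <<'E'
from h import *
crop('scene','pics/o2.png',170,150,310,320,4)
E
```

```text
clock: 65.7
eef_pos: [514.0, -187.9, 117.2]
tool_rot: [-1.383, 1.561, -1.299]
force: [0.5, -0.3, 0.5]
width: -0.3
t 65.7 pos [ 514.  -187.9  117.2] F [ 0.5 -0.3  0.5] xdir [ 0.003 -0.009 -1.   ] q [ 0.46  0.66 -0.25  1.92  0.29  0.59  0.11]
.65 [ 515. -187.  118.] [-0.8  0.8  1.1]
.55 [ 505.9 -187.9  112.1] [ 5.9 -0.1 -9.1]
.45 [ 497.5 -188.8  105.3] [ 6.7 -0.1 -8.5]
.35 [ 489.8 -189.5   97.7] [ 7.6 -0.1 -7.8]
.25 [ 482.9 -190.2   89.4] [ 8.3 -0.  -7. ]
```

View pics/o2.png

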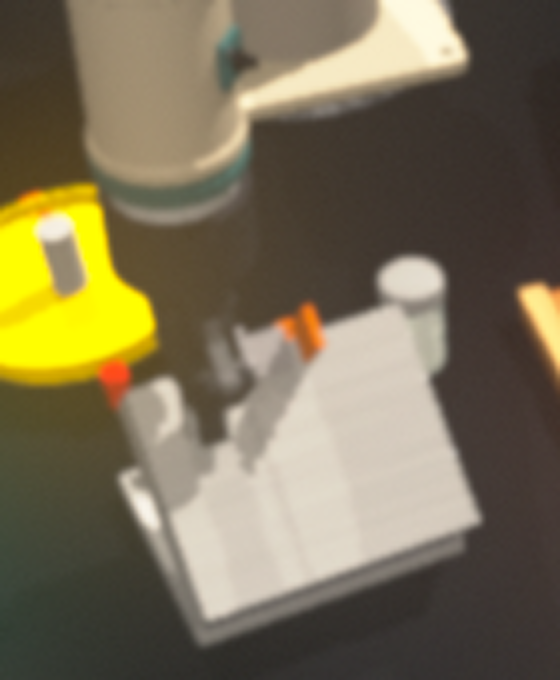

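```bash
python3 -m handwheel '-1 4 0 -5.5 0 0 0;-1 5 0 -6 0 0 0;-1 5 0 -6 0 0 0;-1 5 0 -5.5 0 0 0;-1 5.5 0 -5 0 0 0;-1 5.5 0 -5 0 0 0;-1 0 0 0 0 0 0';python3 push.py .25 .15 .05 0
```

```text
clock: 66.45
eef_pos: [478.4, -190.7, 84.0]
tool_rot: [-1.476, 1.562, -1.391]
force: [-1.9, -0.2, 0.4]
width: -0.0
t 66.45 pos [ 478.4 -190.7   84. ] F [-1.9 -0.2  0.4] xdir [ 0.001 -0.008 -1.   ] q [ 0.46  0.68 -0.21  2.02  0.32  0.46  0.09]
.25 [ 482.9 -190.2   89.4] [-5.4  0.   4.5]
.15 [ 476.8 -190.8   80.5] [ 9.  -0.  -6.1]
.05 [ 471.6 -191.4   70.9] [ 9.5 -0.  -5.2]
0 [ 469.4 -191.6   66. ] [ 4.9  0.  -2.2]
```

```bash
python3 -m handwheel '-1 4 0 -4 0 0 0;-1 4 0 -4 0 0 0;-1 4 0 -3 0 0 0;-1 3 0 -2 0 0 0;-1 3 0 0 0 0 0;-1 0 0 0 0 0 0';python3 push.py 0;python3 - <<'E'
from h import *
crop('scene','pics/o3.png',170,150,310,320,4)
E
```

```text
clock: 67.05
eef_pos: [467.3, -191.8, 66.1]
tool_rot: [-0.969, 1.559, -0.884]
force: [1.0, -0.1, 5.0]
width: -0.1
t 67.05 pos [ 467.3 -191.8   66.1] F [ 1.  -0.1  5. ] xdir [ 0.007 -0.009 -1.   ] q [ 0.46  0.71 -0.19  2.06  0.34  0.39  0.08]
0 [ 469.4 -191.6   66. ] [0.1 0.  2.1]
```

View pics/o3.png

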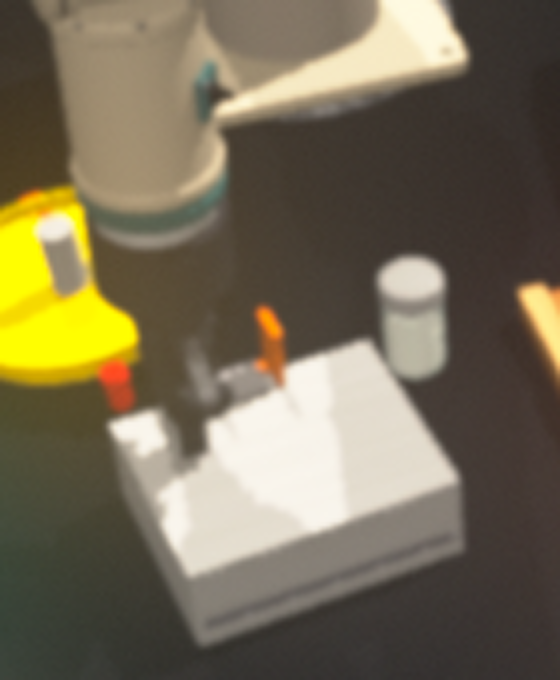

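```bash
python3 -m handwheel '-1 2 0 0 0 0 0;-1 2 0 0 0 0 0';python3 push.py 0;python3 -m handwheel '-1 2 0 0 0 0 0;-1 2 0 0 0 0 0';python3 push.py 0
```

```text
clock: 67.3
eef_pos: [467.3, -191.9, 65.7]
tool_rot: [-1.04, 1.557, -0.954]
force: [-5.8, 2.6, 33.3]
width: 0.0
t 67.3 pos [ 467.3 -191.9   65.7] F [-5.8  2.6 33.3] xdir [ 0.008 -0.011 -1.   ] q [ 0.45  0.71 -0.19  2.06  0.34  0.39  0.08]
0 [ 469.4 -191.6   66. ] [-0.3  0.1  2.1]
clock: 67.5
eef_pos: [467.3, -191.8, 65.8]
tool_rot: [-1.072, 1.555, -0.986]
force: [-4.7, 2.2, 24.7]
width: -0.4
t 67.5 pos [ 467.3 -191.8   65.8] F [-4.7  2.2 24.7] xdir [ 0.009 -0.014 -1.   ] q [ 0.45  0.71 -0.18  2.06  0.35  0.39  0.08]
0 [ 469.4 -191.6   66. ] [-0.2  0.   2.1]
```

```bash
python3 -m handwheel '-1 -10 0 0 0 0 0;-1 -30 0 0 0 0 0;-1 -40 0 0 0 0 0;-1 -40 0 0 0 0 0;-1 -40 0 0 0 0 0;-1 0 -40 0 0 0 0;-1 0 -40 0 0 0 0;-1 0 -40 0 0 0 0;-1 0 -40 0 0 0 0;-1 0 -40 0 0 0 0';python3 -m handwheel '-1 0 -30 0 0 0 0;-1 0 -30 0 0 0 0;-1 0 0 0 0 0 0';python3 g.py;python3 - <<'E'
from h import *
s=get_image('scene');t=get_image('top');cv2.imwrite('pics/p1.png',s);cv2.imwrite('pics/p2.png',t)
crop('scene','pics/p3.png',180,210,300,310,6,s)
crop('top','pics/p4.png',330,200,440,300,6,t)
E
```

```text
clock: 68.5
eef_pos: [485.4, -387.5, 236.4]
tool_rot: [-1.015, 1.556, -0.914]
force: [1.1, -1.0, -0.7]
width: 0.1
clock: 68.8
eef_pos: [488.0, -457.3, 235.3]
tool_rot: [-1.259, 1.555, -1.167]
force: [-0.9, 0.1, -0.4]
width: -0.1
t 68.8 pos [ 488.  -457.3  235.3] zyaw 0.091 xdir [ 0.006 -0.015 -1.   ] F [-0.9  0.1 -0.4] w -0.1 q [ 0.88  0.67 -0.3   1.47  0.23  1.02  0.61]
```

View pics/p1.png

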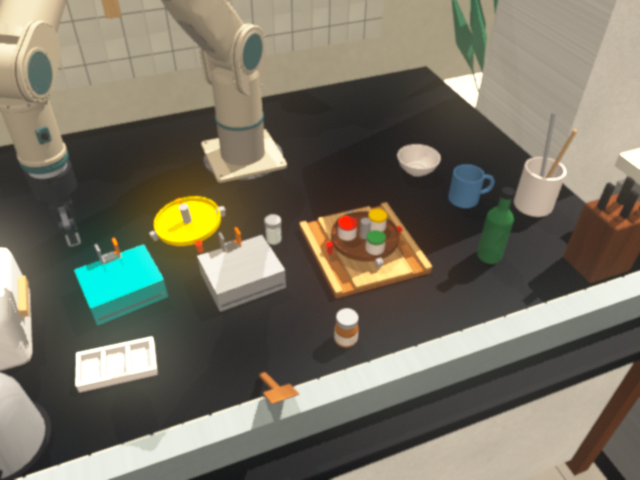

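View pics/p2.png

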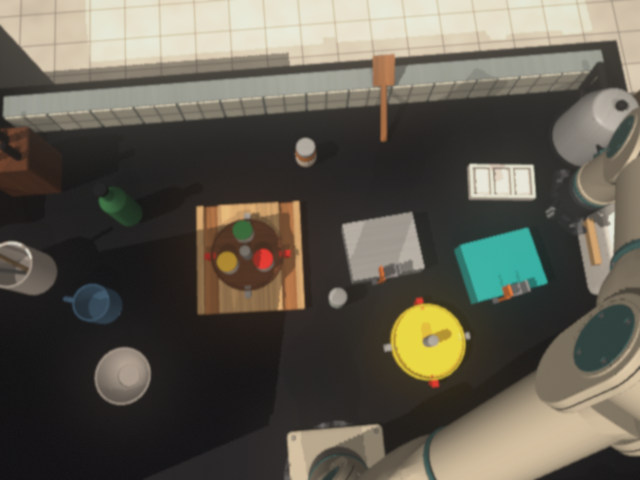

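View pics/p3.png

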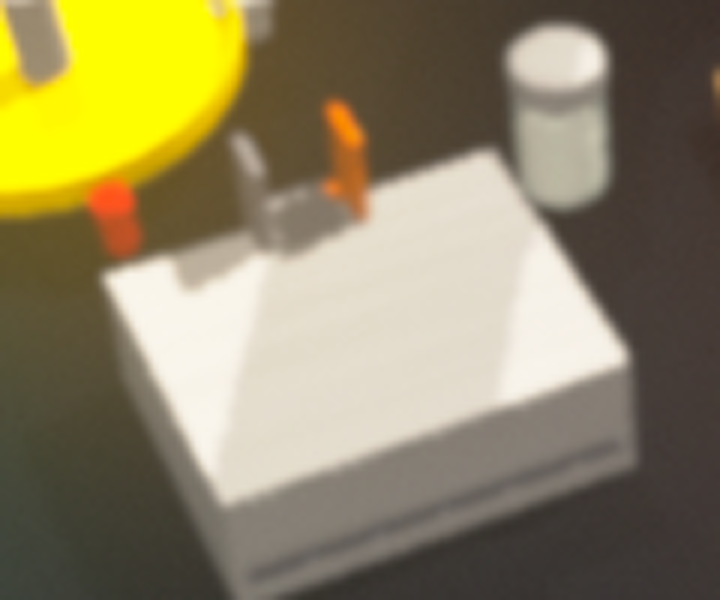

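View pics/p4.png

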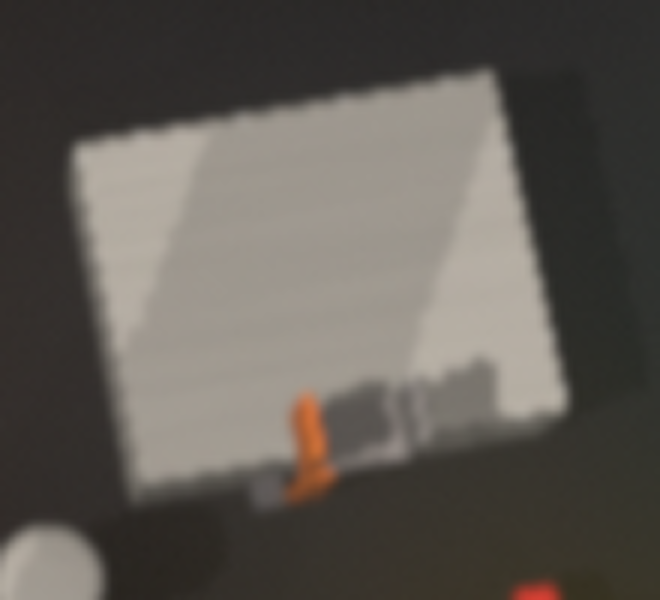

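Run:
```python
from fit import *
t=cv2.imread('pics/p2.png');s=cv2.imread('pics/p1.png')
crop('top','pics/p5.png',190,195,310,320,5,t)
crop('scene','pics/p6.png',295,195,435,300,5,s)
```

```text
(no output)
```

View pics/p5.png

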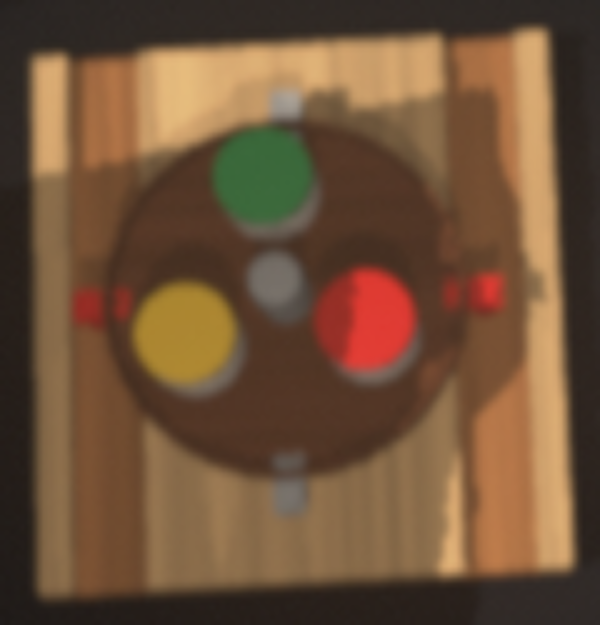

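View pics/p6.png

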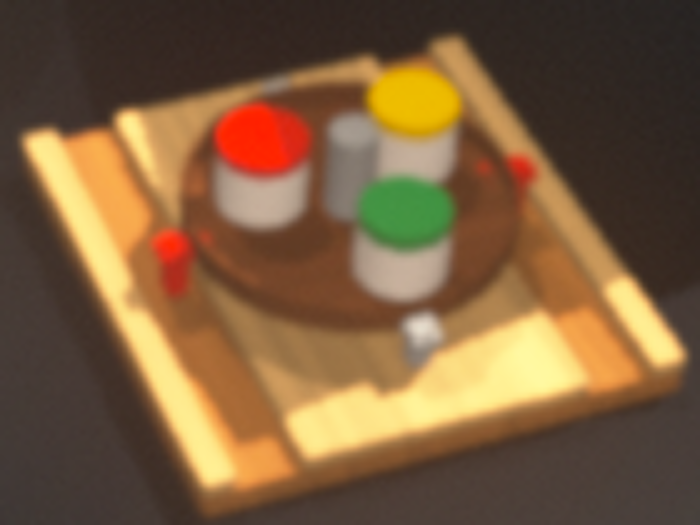

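```bash
python3 -c "
from cell import ctrl
print(ctrl.finish_job())"
```

```text
the job is handed in; nothing more can be done
None
```

The job is done and handed in at about 69 s of robot time.

- **Stand:** I gripped it by the knob, raised it, turned it about 1.5 rad and set it down. The red feet are in the channels and the pictures show it level.
- **Lid and pots:** I pinched the clip and swung the lid wide open. The box held three pots (red, yellow and green; no blue), and all three now stand upright on the deck, clear of the rim and knob.
- **Shutting:** About halfway down, the pull at the clip had built up to about 29 N, so I let go. I pushed the lid down the rest of the way with closed fingertips, pressing up to about 33 N at the end.

**Last checks:**
- The final pictures show the lid flush and the orange tab out, the same as at the start. I judged the clip snapped home from this and the hard stop, and did not try to lift the lid as a test.
- The other things on the counter look unmoved.
- While going for the red pot, joint 6 read 0.23, right at its lower limit. I backed off and regripped with the tool tilted.

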